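# Change over the turntable of the plate dryer

## Task

Stand every freshly washed, wet plate that leans on the wooden rail on edge in the empty turntable rack facing you, one to a slot and fully down. Then turn the handwheel exactly three full turns clockwise (seen from above), so that the loaded rack goes round to the blower and the dry plates come round to you, and only then stand all the dry plates on edge, one to a slot and fully down, in the slotted wooden case. Leave the wet plates in their rack and the handwheel where it stopped.

Things in the scene. Friction and masses are not known exactly. Their poses are not given: they have to be found in the camera images.
- wet1_c (a point): wet plate 1 (may be absent): square bare aluminium plate, 70 x 70 x 10 mm, 0.13 kg, drilled; point at its centre, x across its thickness, y and z along its edges, z up. Starts on the rail, lower edge on the plank, leaning 0.4 rad with its top towards the rail's -x. Rail's back strip reaches 35 mm up its lower face, the lip 14 mm; its upper half is free
- wet2_c (a point): wet plate 2 (may be absent): square bare aluminium plate, 70 x 70 x 10 mm, 0.13 kg, drilled; point at its centre, x across its thickness, y and z along its edges, z up. Starts on the rail, lower edge on the plank, leaning 0.4 rad with its top towards the rail's -x. Rail's back strip reaches 35 mm up its lower face, the lip 14 mm; its upper half is free
- wet3_c (a point): wet plate 3 (may be absent): square bare aluminium plate, 70 x 70 x 10 mm, 0.13 kg, drilled; point at its centre, x across its thickness, y and z along its edges, z up. Starts on the rail, lower edge on the plank, leaning 0.4 rad with its top towards the rail's -x. Rail's back strip reaches 35 mm up its lower face, the lip 14 mm; its upper half is free
- dry1_c (a point): dry plate 1 (may be absent): square bare aluminium plate, 70 x 70 x 10 mm, 0.13 kg, drilled; point at its centre, x across its thickness, y and z along its edges, z up. Starts on edge in a slot of rack_b, at the blower
- dry2_c (a point): dry plate 2 (may be absent): square bare aluminium plate, 70 x 70 x 10 mm, 0.13 kg, drilled; point at its centre, x across its thickness, y and z along its edges, z up. Starts on edge in a slot of rack_b, at the blower
- dry3_c (a point): dry plate 3 (may be absent): square bare aluminium plate, 70 x 70 x 10 mm, 0.13 kg, drilled; point at its centre, x across its thickness, y and z along its edges, z up. Starts on edge in a slot of rack_b, at the blower
- rail: low wooden rail, 85 x 270 mm, fixed, on the left of the bench, where the wet plates lean; origin under its centre, y along its length, the plates' tops lean to -x; plank top 10 mm up; end cheeks 46 mm high, 132 mm from the middle
- rack_a (a point): turntable rack that faces the robot at the start, empty: folded comb of three slots along x, at y = -40, 0, +40 mm from this point, which is mid-slot on the slot floor, 56 mm above the bench; z up. Slots 56 mm long, open-ended, 11.5 mm wide, flared to 30 mm at the top, 30 mm up. A plate in a slot has its centre 35 mm above the slot floor. Turns with the table
- rack_b (a point): the other rack of the same turntable, alike and with axes alike, 130 mm away along rack_a's x, across the turntable's axis; at the start it is at the warm-air blower and holds the dry plates
- turntable (a joint): angle of the turntable (242 mm disc on a 277 mm toothed ring, top 52 mm above the bench) that carries both racks, rad; 0 at the start, grows clockwise seen from above; geared to the handwheel, one sixth of its angle, same sense
- wheel (a joint): angle of the handwheel, rad; 0 at the start, grows clockwise seen from above; 6.283 is one turn. Friction of about 0.1 N m holds it where it is left; no end stops
- wheel_hub (a point): point on the handwheel's upright axis, level with the middle of its handle (124 mm above the bench); the wheel, 116 mm across, lies level on a pillar to the right of the turntable, its rim's upper face 98 mm above the bench
- handle_c (a point): middle of the black crank handle, an upright round grip 22 mm across and 46 mm tall that spins freely on its pin, 48 mm from the wheel's axis; the wheel's rim is 26 mm below this point
- case_in (a point): open wooden case, 105 x 150 mm, walls 36 mm high, 1.2 kg, loose on the bench at the right, for the dry plates. Point mid-slot on its floor, 8 mm above the bench; x along the slots, y across, z up. Three slots like those of the racks at y = -40, 0, +40 mm: 11.5 mm wide, flared to 30 mm at 30 mm up; 89 mm inside along x. A seated plate's centre is 35 mm above the floor

How it is judged (in metres and radians):
On the way, in this order (a step that is already met when the one before it is completed fails the run):
1. every wet plate stands on edge, fully down, in a slot of the rack that faced the robot, before the wheel is turned (x of wet1_c in the frame of rack_a between -0.022 and 0.022 m and y of wet1_c in the frame of rack_a between -0.05 and 0.05 m and z of wet1_c in the frame of rack_a between 0.031 and 0.039 m and angle between the x axis of each of wet1_c, wet2_c, wet3_c and the y axis of rack_a, either way round below 0.2 rad and linear speed of each of wet1, wet2, wet3 below 0.03 m/s and x of wet2_c in the frame of rack_a between -0.022 and 0.022 m and y of wet2_c in the frame of rack_a between -0.05 and 0.05 m and z of wet2_c in the frame of rack_a between 0.031 and 0.039 m and x of wet3_c in the frame of rack_a between -0.022 and 0.022 m and y of wet3_c in the frame of rack_a between -0.05 and 0.05 m and z of wet3_c in the frame of rack_a between 0.031 and 0.039 m and value of joint wheel between -0.6 and 0.6 rad), for 0.3 s.
2. the handwheel has been turned three full turns clockwise and stands still, the wet plates in their rack and the dry plates still in theirs (value of joint wheel between 18.4 and 19.3 rad and velocity of joint wheel between -0.1 and 0.1 rad/s and x of wet1_c in the frame of rack_a between -0.022 and 0.022 m and y of wet1_c in the frame of rack_a between -0.05 and 0.05 m and z of wet1_c in the frame of rack_a between 0.031 and 0.039 m and angle between the x axis of each of wet1_c, wet2_c, wet3_c and the y axis of rack_a, either way round below 0.2 rad and linear speed of each of wet1, wet2, wet3, dry1, dry2, dry3 below 0.03 m/s and x of wet2_c in the frame of rack_a between -0.022 and 0.022 m and y of wet2_c in the frame of rack_a between -0.05 and 0.05 m and z of wet2_c in the frame of rack_a between 0.031 and 0.039 m and x of wet3_c in the frame of rack_a between -0.022 and 0.022 m and y of wet3_c in the frame of rack_a between -0.05 and 0.05 m and z of wet3_c in the frame of rack_a between 0.031 and 0.039 m and x of dry1_c in the frame of rack_b between -0.022 and 0.022 m and y of dry1_c in the frame of rack_b between -0.05 and 0.05 m and z of dry1_c in the frame of rack_b between 0.031 and 0.039 m and angle between the x axis of each of dry1_c, dry2_c, dry3_c and the y axis of rack_b, either way round below 0.2 rad and x of dry2_c in the frame of rack_b between -0.022 and 0.022 m and y of dry2_c in the frame of rack_b between -0.05 and 0.05 m and z of dry2_c in the frame of rack_b between 0.031 and 0.039 m and x of dry3_c in the frame of rack_b between -0.022 and 0.022 m and y of dry3_c in the frame of rack_b between -0.05 and 0.05 m and z of dry3_c in the frame of rack_b between 0.031 and 0.039 m), for 0.3 s.
At the end, for the whole second after the job is handed in: handwheel within 0.45 rad of three turns clockwise; wet plates in slots of rack_a, dry plates in slots of the level case: centre 35 mm (4 mm either way) above the slot floor, within 22 mm of mid-slot, faces within 0.2 rad of the slot, at rest (value of joint wheel between 18.4 and 19.3 rad and velocity of joint wheel between -0.1 and 0.1 rad/s and x of wet1_c in the frame of rack_a between -0.022 and 0.022 m and y of wet1_c in the frame of rack_a between -0.05 and 0.05 m and z of wet1_c in the frame of rack_a between 0.031 and 0.039 m and angle between the x axis of each of wet1_c, wet2_c, wet3_c and the y axis of rack_a, either way round below 0.2 rad and linear speed of each of wet1, wet2, wet3, dry1, dry2, dry3 below 0.03 m/s and x of wet2_c in the frame of rack_a between -0.022 and 0.022 m and y of wet2_c in the frame of rack_a between -0.05 and 0.05 m and z of wet2_c in the frame of rack_a between 0.031 and 0.039 m and x of wet3_c in the frame of rack_a between -0.022 and 0.022 m and y of wet3_c in the frame of rack_a between -0.05 and 0.05 m and z of wet3_c in the frame of rack_a between 0.031 and 0.039 m and x of dry1_c in the frame of case_in between -0.022 and 0.022 m and y of dry1_c in the frame of case_in between -0.05 and 0.05 m and z of dry1_c in the frame of case_in between 0.031 and 0.039 m and angle between the x axis of each of dry1_c, dry2_c, dry3_c and the y axis of case_in, either way round below 0.2 rad and x of dry2_c in the frame of case_in between -0.022 and 0.022 m and y of dry2_c in the frame of case_in between -0.05 and 0.05 m and z of dry2_c in the frame of case_in between 0.031 and 0.039 m and x of dry3_c in the frame of case_in between -0.022 and 0.022 m and y of dry3_c in the frame of case_in between -0.05 and 0.05 m and z of dry3_c in the frame of case_in between 0.031 and 0.039 m and angle between case_in's own z axis and vertical below 0.05 rad); the robot touches nothing.
Of wet1, wet2, wet3 only 2 to 3 are there at a start; the rules pass over those that are not, and their reading is None.
Of dry1, dry2, dry3 only 2 to 3 are there at a start; the rules pass over those that are not, and their reading is None.
At some moment in a run one of case may be knocked a few centimetres aside while the robot is not near it.
It also fails if it takes over 210 s, if anything falls off the work surface, if the arm or the gripper's body presses on something with over 40 N, if the wrist force passes 120 N, or if a joint passes its speed limit or range.

## Robot

A 7-joint arm with a two-finger parallel gripper is mounted at the origin on the work surface. World frame = base frame: x ahead of the robot, y to its left, z up, the work surface at z = 0. Lengths are in m, angles in degrees, forces in N, time in s.
With the tool pointing down it reaches from about 0.425 to 0.875 m from the base axis. Payload 4.7 kg.
Tool frame: the origin (TCP) lies at the very end of the fingers, on their centre line; the grasp point (between the pads) lies 19 mm behind it; x points along the fingers, y is the direction in which the jaws open and shut, and the axes are right-handed (so a half turn about x gives the same grasp; the last joint's range is limited). The gripper opens to 85 mm and grips with 20 to 120 N. Pads are 22 mm wide; open, the fingers measure 114 mm over their backs; the gripper's body (76 mm by 85 mm) begins 54 mm behind the grasp point. The pads swing forward as they close: fully open they stand 13 mm farther back than shut.
Start: joints at [66.984, 18.392, -4.016, 83.108, 1.295, 78.541, -3.26], TCP at [0.263, -0.595, 0.231] pointing down, gripper open.
Joint ranges: [-163.93, 163.93], [-17.29, 119.83], [-79.2, 71.16], [3.27, 140.29], [-89.18, 269.18], [5.43, 117.66], [-154.24, 154.24]. Speed limits (degrees/s): [147.25, 147.25, 180, 180, 180, 180, 180].

## Interface

Orientations are given as a 3x3 rotation matrix whose columns are the frame's x, y, z axes.
In Python, from cell import r gives the robot as it stands.
- The arm moves only by the shell command python3 -m pendant 'ROWS' [OPENING] [FORCE]. ROWS is JSON, a list of rows, each an object of numbers: "x", "y", "z": the shift along the tool's x, y, z in m; "wx", "wy", "wz": the turn, a rotation vector about the tool's x, y, z in rad. A call has 1 to 8 rows; each row is the pose to reach, as a shift and turn from the pose commanded when the call began, along the tool's axes at that moment; what a row does not reach only later rows make up. A row lasts 1/8 s, in which the tool goes at most 62.5 mm and 10.7 degrees, less where a joint would pass 70% of its speed; a pose out of reach is approached as far as the arm can. A call with a gripper value outside its range is refused whole. OPENING is the finger opening in m, from 0 to 0.0854, set as the call begins (- or left out, the last holds). The fingers move at their own pace and stop on an object; FORCE is the grip in N (left out, the last holds). Time passes only in rows, so rows that repeat a pose let the fingers close. It gives the time, the measured TCP pose, the force and the opening at its end, in the units of the state.
- r.observe(): the state, without advancing time (a new reading comes with each control period).
- r.get_image(name): name is "scene" or "top" or "wrist"; returns a dict with "img" (480x640x3 uint8, red, green, blue), "depth" (480x640 float32, m along the optical axis (not along the pixel's ray), 0 where there is no reading), "fovy" (degrees; the focal length in pixels is half the picture's height over the tangent of half this angle, whatever the lens; pixels are square), "cx", "cy" (the principal point, pixels), "extrinsics" (4x4, takes a point from world to camera coordinates). Camera axes: x right, y up, looking along -z (the intrinsics and any distortion apply to the point x, -y, -z); pixel columns grow to the right and rows downward; lengths in m; the calibration is good to about 2 mm. A picture is of the moment at which its call begins.
- r.job_done(): hands the job in, once; it reports no verdict.
The state is a dict: "time_s": time; "q": joint angles; "qd": joint speeds; "joint_torque": joint torques, N m; "ee_pos": TCP position; "orientation": TCP orientation; "force": force on the tool from outside, world axes, zero at the start; "wrist_torque": the same for the moment, N m; "opening": finger opening in m.
Only numpy, scipy, OpenCV 4.12 (cv2) and the standard library are available. Lean on these libraries where they do the work, as an engineer would, in place of code of your own. Each camera call takes 0.05 s, during which the arm holds its last target. There are 200 camera calls.

## Working session

There is one attempt and no reset: what is moved stays moved. The work goes in short steps, Python scripts to look and compute and a shell command to move; the robot and the scene stay as the last step left them, time stands still between calls to the robot, and variables do not carry over. Pictures are saved under pics/ and viewed, about 12 in all and at most 16, crops included, and the job is handed in when it is done.

```bash
mkdir -p pics; ls; cat > h.py <<'E'
import numpy as np,cv2
from cell import r
def cam(n,save=None):
    d=r.get_image(n)
    if save: cv2.imwrite('pics/'+save,d['img'][:,:,::-1])
    return d
def f(d): return d['img'].shape[0]/2/np.tan(np.radians(d['fovy'])/2)
def ray(d,u,v):
    E=np.array(d['extrinsics']);R=E[:3,:3];o=-R.T@E[:3,3]
    c=np.array([(u-d['cx'])/f(d),-(v-d['cy'])/f(d),-1.0]);return o,R.T@c
def plane(d,u,v,z):
    o,w=ray(d,u,v);return o+w*(z-o[2])/w[2]
def dep(d,u,v):
    o,w=ray(d,u,v);return o+w*d['depth'][int(v),int(u)]
def cloud(d):
    H,W=d['depth'].shape;v,u=np.mgrid[:H,:W];E=np.array(d['extrinsics']);R=E[:3,:3];o=-R.T@E[:3,3]
    c=np.stack([(u-d['cx'])/f(d),-(v-d['cy'])/f(d),-np.ones((H,W))],-1)
    p=o+(c@R)*d['depth'][...,None];p[d['depth']==0]=np.nan;return p
E
python3 - <<'E'
from h import *
for n in('scene','top','wrist'):
    d=cam(n,n+'0.png');print({k:(v if k!='extrinsics' else np.round(v,3).tolist()) for k,v in d.items() if k not in('img','depth')}, [k for k in d])
print(r.observe())
E
```

```text
pics
{'fovy': 56.507206033622154, 'cx': 320.1282247189941, 'cy': 230.4893343161324, 'extrinsics': [[-0.703, 0.711, 0.022, 0.403], [-0.408, -0.428, 0.806, 0.133], [0.582, 0.558, 0.591, -1.399], [0.0, 0.0, 0.0, 1.0]]} ['img', 'depth', 'fovy', 'cx', 'cy', 'extrinsics']
{'fovy': 46.40572566867585, 'cx': 314.75119156264645, 'cy': 234.1458373961976, 'extrinsics': [[0.012, -1.0, -0.01, -0.006], [0.984, 0.01, 0.18, -0.55], [-0.18, -0.012, 0.984, -1.383], [0.0, 0.0, 0.0, 1.0]]} ['img', 'depth', 'fovy', 'cx', 'cy', 'extrinsics']
{'fovy': 62.89175087043141, 'cx': 317.39042657010316, 'cy': 236.39417841931848, 'extrinsics': [[0.404, -0.915, -0.002, -0.649], [0.872, 0.385, -0.303, 0.038], [0.278, 0.121, 0.953, -0.38], [0.0, 0.0, 0.0, 1.0]]} ['img', 'depth', 'fovy', 'cx', 'cy', 'extrinsics']
{'time_s': 0.15, 'q': array([66.98485728, 18.42986986, -4.01597401, 83.15970632,  1.2944105 ,
       78.54047663, -3.25761227]), 'qd': array([-0.04041865, -0.12815032,  0.03851704, -0.26616978, -0.11019972,
       -0.07761587,  0.04325726]), 'joint_torque': array([-2.75814191e-04, -4.94094157e+01, -3.82970106e-01, -3.14681661e+01,
        1.30095545e-02,  8.38548382e-03,  1.32619217e-06]), 'ee_pos': array([ 0.26234247, -0.59425834,  0.23046085]), 'orientation': array([[-6.67987324e-04,  4.03979839e-01, -9.14767644e-01],
       [ 1.32420678e-03, -9.14766689e-01, -4.03980384e-01],
       [-9.99998900e-01, -1.48119530e-03,  7.60997086e-05]]), 'force': array([ 0.39117273, -0.24733283, -0.39453638]), 'wrist_torque': array([-0.00583635,  0.01882433, -0.04137852]), 'opening': 0.08513608883841735}
```

View pics/top0.png

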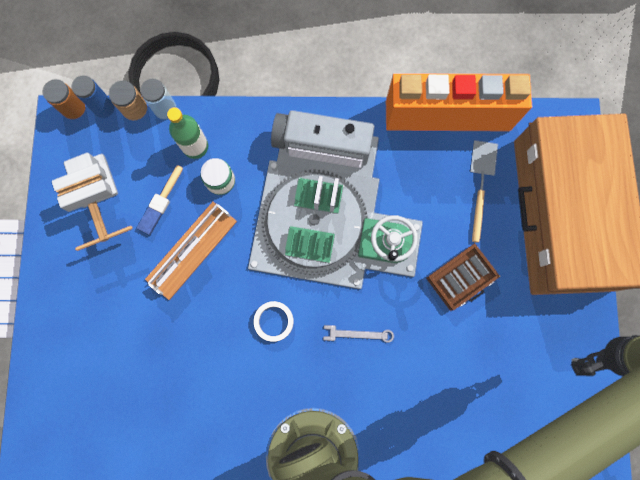

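View pics/scene0.png

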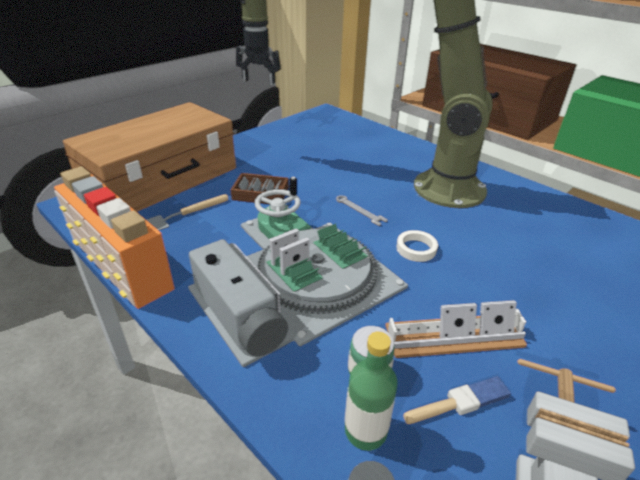

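```bash
python3 - <<'E'
from h import *
d=cam('top');i=d['img'][:,:,::-1]
a=cv2.resize(i[195:305,135:245],None,fx=3.6,fy=3.6,interpolation=cv2.INTER_CUBIC)
b=cv2.resize(i[195:305,400:510],None,fx=3.6,fy=3.6,interpolation=cv2.INTER_CUBIC)
cv2.imwrite('pics/c1.png',np.hstack([a,b]))
cv2.imwrite('pics/c2.png',cv2.resize(i[100:295,245:430],None,fx=3,fy=3,interpolation=cv2.INTER_CUBIC))
for n,u,v,z in [('base',312,450,0),('tt',318,220,.052),('wheel',394,239,.098),('handle',393,256,.147),('case',463,277,.03),('rail',190,250,.02),('bolt1',270,168,.01)]:
    print(n,plane(d,u,v,z).round(3),dep(d,u,v).round(3))
E
```

```text
base [0.016 0.001 0.   ] [ 0.07  -0.002  0.285]
tt [ 0.587 -0.008  0.052] [ 0.584 -0.008  0.062]
wheel [ 0.531 -0.196  0.098] [ 0.53  -0.195  0.106]
handle [ 0.482 -0.186  0.147] [ 0.481 -0.186  0.152]
case [ 0.446 -0.379  0.03 ] [ 0.448 -0.383  0.015]
rail [0.51  0.326 0.02 ] [0.502 0.313 0.074]
bolt1 [0.737 0.124 0.01 ] [0.736 0.123 0.015]
```

View pics/c1.png

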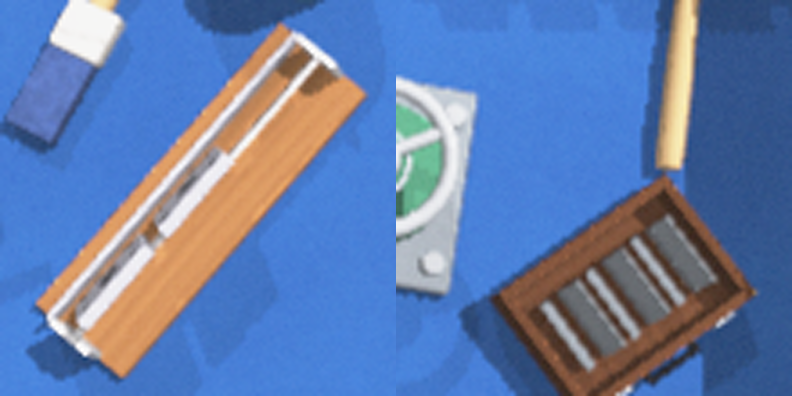

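View pics/c2.png

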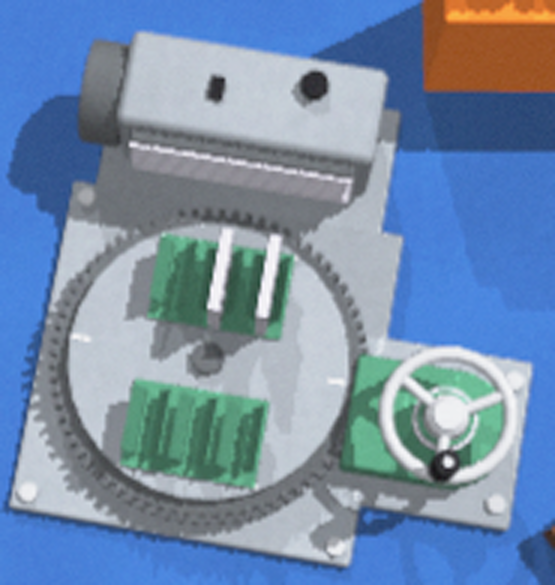

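```bash
cat > m.py <<'E'
from h import *
d=cam('top');P=cloud(d);img=d['img'].astype(int);hsv=cv2.cvtColor(d['img'],cv2.COLOR_RGB2HSV)
Z=P[...,2]
def box(x0,x1,y0,y1): return (P[...,0]>x0)&(P[...,0]<x1)&(P[...,1]>y0)&(P[...,1]<y1)
green=(hsv[...,0]>60)&(hsv[...,0]<95)&(hsv[...,1]>70)
m=(green&box(.45,.72,-.12,.12)&(Z>.05)&(Z<.1)).astype(np.uint8)
n,l,s,c=cv2.connectedComponentsWithStats(m)
for k in range(1,n):
    if s[k,4]>100:
        rr=cv2.minAreaRect(np.argwhere(l==k)[:,::-1].astype(np.float32));
        q=P[l==k];top=q[q[:,2]>.079]
        print('green',s[k],c[k].round(1),plane(d,*c[k],.075).round(4),'cloud mean top',np.nanmean(top,0).round(4),len(top), 'rect',rr,'zmax',q[:,2].max().round(4))
E
python3 - <<'E'
from m import *
# dry plates tops
bright=(img.min(2)>190)
m=(bright&box(.58,.74,-.1,.1)&(Z>.1)&(Z<.14)).astype(np.uint8)
n,l,s,c=cv2.connectedComponentsWithStats(m)
for k in range(1,n):
    if s[k,4]>15:
        v,u=np.nonzero(l==k);w=np.array([plane(d,a,b,.126) for a,b in zip(u,v)]);
        e,V=np.linalg.eigh(np.cov(w[:,:2].T));print('dry',s[k,4],w.mean(0).round(4),V[:,1].round(3),'L',np.ptp(w@np.r_[V[:,1],0]))
# wet
q=P[box(.38,.65,.2,.45)&(Z>.052)&(Z<.09)]
print('rail high pts',len(q))
lab=cv2.kmeans(q[:,:2].astype(np.float32),2,None,(3,50,1e-6),5,0)[1].ravel()
for k in (0,1):
    a=q[lab==k];cen=a.mean(0);U,S,V=np.linalg.svd(a-cen);print('wet',len(a),cen.round(4),'zmax',a[:,2].max(),'\n',V.round(3),(S/np.sqrt(len(a))).round(4))
# wheel
m=((img.min(2)>170)&box(.42,.64,-.28,-.11)&(Z>.085)&(Z<.12)).astype(np.uint8)
cs=cv2.findContours(m,cv2.RETR_EXTERNAL,cv2.CHAIN_APPROX_NONE)[0];cn=max(cs,key=cv2.contourArea)
w=np.array([plane(d,*p[0],.098) for p in cn])[:,:2];A=np.c_[2*w,np.ones(len(w))];x=np.linalg.lstsq(A,(w**2).sum(1),rcond=None)[0]
print('wheel',x[:2],'R',np.sqrt(x[2]+x[:2]@x[:2]))
m=(img.max(2)<60)&box(.42,.64,-.28,-.11)&(Z>.13);q=P[m];print('handle',len(q),np.median(q,0),q.max(0),q.min(0))
v,u=np.nonzero(m);print(plane(d,u.mean(),v.mean(),.147))
# case
br=(hsv[...,0]<16)&(hsv[...,1]>90)&box(.36,.54,-.5,-.28)&(Z<.06)&(Z>.004)
mm=cv2.morphologyEx(br.astype(np.uint8),cv2.MORPH_CLOSE,np.ones((9,9)))
cn=max(cv2.findContours(mm,cv2.RETR_EXTERNAL,cv2.CHAIN_APPROX_NONE)[0],key=cv2.contourArea)
w=np.array([plane(d,*p[0],.036) for p in cn]);rr=cv2.minAreaRect(w[:,:2].astype(np.float32)*1000);print('case',rr)
q=P[box(.36,.54,-.5,-.28)&(Z>.028)&(Z<.05)];print('case cloud',len(q),cv2.minAreaRect(q[:,:2].astype(np.float32)*1000))
E
```

```text
green [294 178  24  31 530] [305.3 192.9] [0.652  0.0254 0.075 ] cloud mean top [0.6545 0.0231 0.0843] 158 rect ((305.3352966308594, 192.82080078125), (19.767436981201172, 27.97852325439453), 8.746161460876465) zmax 0.0931
green [319 182  15  29 279] [325.8 196.4] [ 0.6434 -0.0268  0.075 ] cloud mean top [ 0.6474 -0.0267  0.0843] 109 rect ((325.80926513671875, 196.23988342285156), (10.49194622039795, 27.750438690185547), 8.746162414550781) zmax 0.093
green [334 185   9  28 120] [338.1 198.6] [ 0.6379 -0.0582  0.075 ] cloud mean top [ 0.6411 -0.0596  0.0842] 52 rect ((338.0880126953125, 198.51602172851562), (4.293251037597656, 27.995574951171875), 10.30484676361084) zmax 0.0912
green [ 285  227   49   36 1308] [309.2 244. ] [0.5201 0.0137 0.075 ] cloud mean top [0.5217 0.0129 0.0842] 334 rect ((309.1724853515625, 244.0082550048828), (45.74809646606445, 29.17083740234375), 9.865806579589844) zmax 0.0932
dry 109 [ 0.6484 -0.0073  0.126 ] [-0.986  0.168] L 0.06823538483829461
dry 103 [ 0.6426 -0.0467  0.126 ] [-0.987  0.161] L 0.06781142541096197
rail high pts 306
wet 154 [0.4398 0.3694 0.0742] zmax 0.08604920293143747 
 [[-0.772  0.635 -0.039]
 [ 0.392  0.426 -0.815]
 [-0.501 -0.645 -0.577]] [0.0207 0.0079 0.0029]
wet 152 [0.5062 0.3167 0.0737] zmax 0.08384468026685976 
 [[-0.79   0.612  0.032]
 [ 0.333  0.472 -0.816]
 [ 0.514  0.634  0.577]] [0.0226 0.0087 0.0027]
wheel [ 0.53625928 -0.19662857] R 0.04802680825345417
handle 35 [ 0.48155425 -0.18175158  0.14658519] [ 0.49289966 -0.17692678  0.15283054] [ 0.47582514 -0.19389732  0.13279198]
[ 0.48214745 -0.18297255  0.147     ]
case ((445.9045715332031, -377.2455749511719), (103.74798583984375, 153.6162872314453), 35.63479995727539)
case cloud 1093 ((445.9153137207031, -380.1072082519531), (108.0281753540039, 151.84754943847656), 35.868553161621094)
```

```bash
python3 - <<'E'
from m import *
g=img.min(2)
reg=box(.38,.65,.2,.45)&(Z>.062)&(Z<.095)
print(np.percentile(g[reg],[5,25,50,75,95]))
for th in (175,195,210):
  m=(reg&(g>th)).astype(np.uint8)
  n,l,s,c=cv2.connectedComponentsWithStats(m)
  for k in range(1,n):
    if s[k,4]>25:
        v,u=np.nonzero(l==k);w=np.array([plane(d,a,b,.0764) for a,b in zip(u,v)])
        e,V=np.linalg.eigh(np.cov(w[:,:2].T));a=w[:,:2]@V[:,1];b=w[:,:2]@V[:,0]
        ctr=V[:,1]*(np.percentile(a,2)+np.percentile(a,98))/2+V[:,0]*np.median(b)
        print(th,s[k,4],w.mean(0).round(4),ctr.round(4),V[:,1].round(3),np.ptp(a).round(4),np.ptp(b).round(4))
s=cam('scene');E=np.array(s['extrinsics']);print('scene cam',-E[:3,:3].T@E[:3,3]);E=np.array(d['extrinsics']);print('top cam',-E[:3,:3].T@E[:3,3])
E
```

```text
green [294 178  24  31 531] [305.3 192.9] [0.6519 0.0254 0.075 ] cloud mean top [0.6547 0.0241 0.0842] 156 rect ((305.43243408203125, 192.9053955078125), (19.892276763916016, 27.94782829284668), 9.462322235107422) zmax 0.0927
green [319 182  15  29 284] [325.7 196.4] [ 0.6432 -0.0265  0.075 ] cloud mean top [ 0.6475 -0.0277  0.0847] 99 rect ((325.7283020019531, 196.265869140625), (10.644003868103027, 27.97852325439453), 8.746162414550781) zmax 0.0937
green [334 185   9  28 119] [338.1 198.6] [ 0.6378 -0.0582  0.075 ] cloud mean top [ 0.6407 -0.0593  0.0833] 57 rect ((338.0880126953125, 198.51602172851562), (4.293251037597656, 27.995574951171875), 10.30484676361084) zmax 0.0936
green [ 285  227   49   36 1302] [309.2 244. ] [0.52   0.0137 0.075 ] cloud mean top [0.522  0.0129 0.0842] 332 rect ((309.1724853515625, 244.0082550048828), (45.74809646606445, 29.17083740234375), 9.865806579589844) zmax 0.0932
[145.8 201.5 233.  237.  238. ]
175 117 [0.5047 0.3154 0.0764] [0.5046 0.3153] [-0.784  0.621] 0.0691 0.0109
175 120 [0.4392 0.3675 0.0764] [0.4396 0.3671] [-0.786  0.618] 0.0695 0.0106
195 107 [0.5045 0.315  0.0764] [0.5044 0.3151] [-0.781  0.624] 0.0671 0.0101
195 113 [0.44   0.3669 0.0764] [0.44   0.3668] [-0.782  0.624] 0.0692 0.0102
210 97 [0.5045 0.315  0.0764] [0.5044 0.3151] [-0.781  0.624] 0.0671 0.0094
210 100 [0.4396 0.3671 0.0764] [0.4394 0.3672] [-0.78   0.625] 0.0692 0.0089
scene cam [1.15245943 0.55120337 0.71053496]
top cam [ 0.29166748 -0.01719636  1.45982128]
```

```bash
cat > p.py <<'E'
from h import *
from scipy.spatial.transform import Rotation as Ro
import sys
def T(x,y,yaw_deg,z,tilt=0): # tool frame: y horizontal-ish at yaw, x down, tilt about tool z
    a=np.radians(yaw_deg);h=np.array([np.cos(a),np.sin(a),0]);Z=np.array([0,0,1.])
    # u = plate up (tilted away from h), n normal
    u=np.cos(tilt)*Z-np.sin(tilt)*h;n=np.cos(tilt)*h+np.sin(tilt)*Z
    return np.array([x,y,z]),np.c_[-u,n,np.cross(-u,n)]
def seq(*poses,R0=None,p0=None):
    """each pose relative to the previous commanded (first from measured)"""
    if p0 is None:
        s=r.observe();p0,R0=np.array(s['ee_pos']),np.array(s['orientation'])
    for p,R in poses:
        d=R0.T@(p-p0);w=Ro.from_matrix(R0.T@R).as_rotvec()
        print('xyz',d.round(4),'w',w.round(4),'rows>=',max(np.linalg.norm(d)/.0625,np.degrees(np.linalg.norm(w))/10.7).round(1));p0,R0=p,R
E
python3 - <<'E'
from p import *
s=r.observe();R0=s['orientation']
u=np.array([-.243,-.3045,.921]);yaw=51.4
t1=np.array([.5045,.3151,.0764])
g=t1-.030*u;a=t1+.06*u
seq((np.array([.48,-.2,.33]),T(0,0,0,0)[1]),(T(*a[:2],yaw,a[2],.4)),(T(*g[:2],yaw,g[2],.4)))
E
```

```text
xyz [-0.0988 -0.2731 -0.3583] w [-1.1549e+00 -2.0000e-04  3.0000e-04] rows>= 7.4
xyz [ 0.1983  0.0099 -0.4968] w [-0.8848  0.1794  0.3727] rows>= 8.6
xyz [ 0.09  0.   -0.  ] w [0. 0. 0.] rows>= 1.4
```

```bash
R='{"x":-0.1,"y":-0.273,"z":-0.358,"wx":-1.155}'; unset R
python3 -m pendant '[{"x":-0.1,"y":-0.273,"z":-0.358,"wx":-1.155},{"x":-0.1,"y":-0.273,"z":-0.358,"wx":-1.155},{"x":-0.1,"y":-0.273,"z":-0.358,"wx":-1.155},{"x":-0.1,"y":-0.273,"z":-0.358,"wx":-1.155},{"x":-0.1,"y":-0.273,"z":-0.358,"wx":-1.155},{"x":-0.1,"y":-0.273,"z":-0.358,"wx":-1.155},{"x":-0.1,"y":-0.273,"z":-0.358,"wx":-1.155},{"x":-0.1,"y":-0.273,"z":-0.358,"wx":-1.155}]' 0.036 60
python3 -m pendant '[{"z":-0.25,"wx":-0.4},{"z":-0.25,"wx":-0.4},{"z":-0.25,"wx":-0.4},{"z":-0.25,"wx":-0.4},{"z":-0.25,"wx":-0.4}]'
python3 - <<'E'
from p import *
u=np.array([-.243,-.3045,.921]);yaw=51.4
t1=np.array([.5045,.3151,.0764])
g=t1-.030*u;a=t1+.06*u
seq((T(*a[:2],yaw,a[2],.4)),(T(*g[:2],yaw,g[2],.4)))
E
```

```text
xyz [ 0.0997 -0.7235 -0.5681] w [-2.0202  0.4092  0.2484] rows>= 14.8
xyz [ 0.09  0.   -0.  ] w [0. 0. 0.] rows>= 1.4invalid input at $[0]: expected keys x, y, z, wx, wy, wz
invalid input at $[0]: expected keys x, y, z, wx, wy, wz
```

```bash

python3 -m pendant '[{"x":-0.1,"y":-0.273,"z":-0.358,"wx":-1.155,"wy":0,"wz":0},{"x":-0.1,"y":-0.273,"z":-0.358,"wx":-1.155,"wy":0,"wz":0},{"x":-0.1,"y":-0.273,"z":-0.358,"wx":-1.155,"wy":0,"wz":0},{"x":-0.1,"y":-0.273,"z":-0.358,"wx":-1.155,"wy":0,"wz":0},{"x":-0.1,"y":-0.273,"z":-0.358,"wx":-1.155,"wy":0,"wz":0},{"x":-0.1,"y":-0.273,"z":-0.358,"wx":-1.155,"wy":0,"wz":0},{"x":-0.1,"y":-0.273,"z":-0.358,"wx":-1.155,"wy":0,"wz":0},{"x":-0.1,"y":-0.273,"z":-0.358,"wx":-1.155,"wy":0,"wz":0}]' 0.036 60
python3 -m pendant '[{"x":0,"y":0,"z":-0.25,"wx":-0.4,"wy":0,"wz":0},{"x":0,"y":0,"z":-0.25,"wx":-0.4,"wy":0,"wz":0},{"x":0,"y":0,"z":-0.25,"wx":-0.4,"wy":0,"wz":0},{"x":0,"y":0,"z":-0.25,"wx":-0.4,"wy":0,"wz":0},{"x":0,"y":0,"z":-0.25,"wx":-0.4,"wy":0,"wz":0}]'
python3 - <<'E'
from p import *
u=np.array([-.243,-.3045,.921]);yaw=51.4
t1=np.array([.5045,.3151,.0764])
g=t1-.030*u;a=t1+.06*u
seq((T(*a[:2],yaw,a[2],.4)),(T(*g[:2],yaw,g[2],.4)))
E
```

```text
time_s: 1.35
ee_pos: [0.4819, -0.1956, 0.3328]
orientation: [[0.003, 1.0, 0.007], [-0.0, 0.007, -1.0], [-1.0, 0.003, 0.0]]
force: [0.2, -1.0, 0.7]
opening: 0.0361
time_s: 1.98
ee_pos: [0.479, 0.0562, 0.3321]
orientation: [[0.002, 0.917, 0.399], [0.001, 0.399, -0.917], [-1.0, 0.002, 0.0]]
force: [0.5, -0.6, -0.5]
opening: 0.0363
xyz [ 0.2006  0.1058 -0.2163] w [-0.4795  0.0976  0.3904] rows>= 5.0
xyz [ 0.09  0.   -0.  ] w [0. 0. 0.] rows>= 1.4
```

```bash

python3 -m pendant '[{"x":0.2,"y":0.106,"z":-0.216,"wx":-0.48,"wy":0.098,"wz":0.39},{"x":0.2,"y":0.106,"z":-0.216,"wx":-0.48,"wy":0.098,"wz":0.39},{"x":0.2,"y":0.106,"z":-0.216,"wx":-0.48,"wy":0.098,"wz":0.39},{"x":0.2,"y":0.106,"z":-0.216,"wx":-0.48,"wy":0.098,"wz":0.39},{"x":0.2,"y":0.106,"z":-0.216,"wx":-0.48,"wy":0.098,"wz":0.39},{"x":0.2,"y":0.106,"z":-0.216,"wx":-0.48,"wy":0.098,"wz":0.39},{"x":0.2,"y":0.106,"z":-0.216,"wx":-0.48,"wy":0.098,"wz":0.39}]'
python3 - <<'E'
from p import *
u=np.array([-.243,-.3045,.921]);yaw=51.4
t1=np.array([.5045,.3151,.0764])
g=t1-.030*u;a=t1+.06*u
seq((T(*a[:2],yaw,a[2],.4)),(T(*g[:2],yaw,g[2],.4)))
cam('wrist','w1.png')
E
```

```text
time_s: 2.85
ee_pos: [0.4938, 0.2891, 0.1313]
orientation: [[0.244, 0.583, 0.775], [0.301, 0.714, -0.633], [-0.922, 0.388, -0.001]]
force: [-0.4, -0.6, 0.5]
opening: 0.0359
xyz [ 0.0011  0.0034 -0.0079] w [-0.0107  0.0033  0.002 ] rows>= 0.1
xyz [ 0.09  0.   -0.  ] w [0. 0. 0.] rows>= 1.4
```

View pics/w1.png

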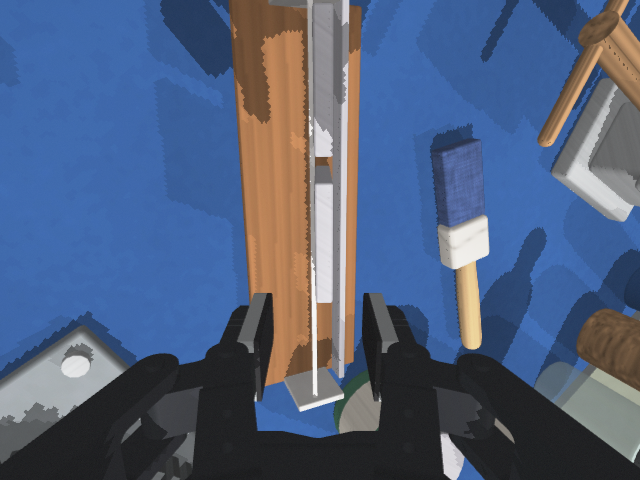

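```bash

python3 - <<'E'
from p import *
d=cam('wrist')
for u,v in [(324,180),(325,302),(323,241)]: print(plane(d,u,v,.0764).round(4),dep(d,u,v).round(4))
u=np.array([-.243,-.3045,.921]);yaw=51.4
t1=np.array([.5045,.3151,.0764])
g=t1-.030*u;a=t1+.06*u
seq((T(*g[:2],yaw,g[2],.4)))
E
```

```text
[0.4788 0.3376 0.0764] [0.4795 0.338  0.0746]
[0.5341 0.2936 0.0764] [0.5818 0.2929 0.0098]
[0.5044 0.3161 0.0764] [0.5044 0.3161 0.0764]
xyz [ 0.092   0.003  -0.0097] w [-0.0117  0.006   0.0009] rows>= 1.5
```

```bash

python3 -m pendant '[{"x":0,"y":0.003,"z":-0.009,"wx":-0.01,"wy":0.005,"wz":0},{"x":0.03,"y":0.003,"z":-0.009,"wx":-0.01,"wy":0.005,"wz":0},{"x":0.06,"y":0.003,"z":-0.009,"wx":-0.01,"wy":0.005,"wz":0},{"x":0.08,"y":0.003,"z":-0.009,"wx":-0.01,"wy":0.005,"wz":0},{"x":0.092,"y":0.003,"z":-0.009,"wx":-0.01,"wy":0.005,"wz":0},{"x":0.092,"y":0.003,"z":-0.009,"wx":-0.01,"wy":0.005,"wz":0}]'
python3 - <<'E'
from p import *
u=np.array([-.243,-.3045,.921]);yaw=51.4
t1=np.array([.505,.3155,.0764])
g=t1-.030*u
seq((T(*g[:2],yaw,g[2],.4)));print(r.observe()['force'])
E
```

```text
time_s: 3.7
ee_pos: [0.5104, 0.3255, 0.0476]
orientation: [[0.24, 0.575, 0.782], [0.304, 0.721, -0.623], [-0.922, 0.387, -0.002]]
force: [0.3, -0.0, 0.2]
opening: 0.036
xyz [-0.0009  0.0009  0.002 ] w [ 0.0002 -0.0022  0.0022] rows>= 0.0
[ 0.26007661 -0.04780203  0.16466757]
```

Close, then lift along the plate.

```bash
Z='"wx":0'; unset Z
python3 -m pendant '[{"x":0,"y":0.001,"z":0.001,"wx":0,"wy":0,"wz":0},{"x":0,"y":0.001,"z":0.001,"wx":0,"wy":0,"wz":0},{"x":0,"y":0.001,"z":0.001,"wx":0,"wy":0,"wz":0},{"x":0,"y":0.001,"z":0.001,"wx":0,"wy":0,"wz":0},{"x":-0.02,"y":0.001,"z":0.001,"wx":0,"wy":0,"wz":0},{"x":-0.05,"y":0.001,"z":0.001,"wx":0,"wy":0,"wz":0},{"x":-0.1,"y":0.001,"z":0.001,"wx":0,"wy":0,"wz":0},{"x":-0.14,"y":0.001,"z":0.001,"wx":0,"wy":0,"wz":0}]' 0 60
python3 - <<'E'
from p import *
yaw=80.7
seq((T(.5136,-.026,yaw,.2)),(T(.5136,-.026,yaw,.098)));print(r.observe()['force'])
E
```

```text
time_s: 4.7
ee_pos: [0.4774, 0.2827, 0.1777]
orientation: [[0.239, 0.575, 0.782], [0.304, 0.721, -0.623], [-0.922, 0.387, -0.002]]
force: [0.7, -1.0, -1.1]
opening: 0.0091
xyz [-0.1058 -0.193   0.2205] w [-0.5037  0.0991 -0.3895] rows>= 5.0
xyz [0.102 0.    0.   ] w [0. 0. 0.] rows>= 1.6
[ 0.66013971 -0.95888405 -1.0762619 ]
```

```bash

python3 -m pendant '[{"x":-0.106,"y":-0.193,"z":0.22,"wx":-0.504,"wy":0.099,"wz":-0.39},{"x":-0.106,"y":-0.193,"z":0.22,"wx":-0.504,"wy":0.099,"wz":-0.39},{"x":-0.106,"y":-0.193,"z":0.22,"wx":-0.504,"wy":0.099,"wz":-0.39},{"x":-0.106,"y":-0.193,"z":0.22,"wx":-0.504,"wy":0.099,"wz":-0.39},{"x":-0.106,"y":-0.193,"z":0.22,"wx":-0.504,"wy":0.099,"wz":-0.39},{"x":-0.106,"y":-0.193,"z":0.22,"wx":-0.504,"wy":0.099,"wz":-0.39},{"x":-0.106,"y":-0.193,"z":0.22,"wx":-0.504,"wy":0.099,"wz":-0.39},{"x":-0.106,"y":-0.193,"z":0.22,"wx":-0.504,"wy":0.099,"wz":-0.39}]'
python3 - <<'E'
from p import *
yaw=80.7
seq((T(.5136,-.026,yaw,.2)),(T(.5136,-.026,yaw,.098)));print(r.observe()['force'])
d=cam('wrist','w2.png')
E
```

```text
time_s: 5.7
ee_pos: [0.5135, -0.0237, 0.1994]
orientation: [[0.0, 0.159, 0.987], [-0.0, 0.987, -0.159], [-1.0, -0.0, 0.0]]
force: [0.6, 0.1, -1.6]
opening: 0.009
xyz [-0.0006 -0.0023  0.0005] w [0.0024 0.0005 0.    ] rows>= 0.0
xyz [0.102 0.    0.   ] w [0. 0. 0.] rows>= 1.6
[ 0.6072058   0.14576009 -1.55371556]
```

View pics/w2.png

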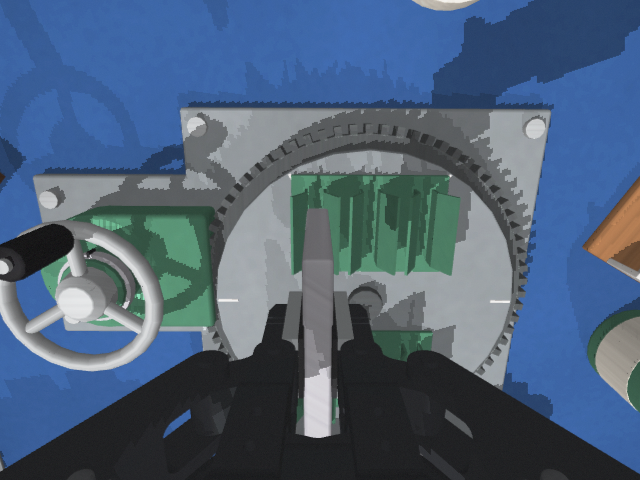

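```bash

python3 - <<'E'
from p import *
d=cam('wrist')
i=d['img'];cv2.imwrite('pics/w2c.png',cv2.resize(i[160:290,270:480,::-1],None,fx=3.5,fy=3.5,interpolation=cv2.INTER_CUBIC))
hsv=cv2.cvtColor(i,cv2.COLOR_RGB2HSV);P=cloud(d)
m=((hsv[...,0]>60)&(hsv[...,0]<95)&(hsv[...,1]>70));m[:,:230]=0;m[285:]=0
q=P[m&(P[...,2]>.05)&(P[...,2]<.1)];print(len(q),np.percentile(q[:,2],[1,50,99]))
print(cv2.minAreaRect((q[:,:2]*1000).astype(np.float32)))
t=q[q[:,2]>.083];yy=np.array([.161,.987]);c=np.array([.52,.0135]);o=(t[:,:2]-c)@yy*1000
print(np.histogram(o,np.arange(-64,66,4)))
t=q[q[:,2]<.062];o=(t[:,:2]-c)@yy*1000;print(np.histogram(o,np.arange(-64,66,4))[0])
xx=np.array([.987,-.161]);print(np.percentile((q[:,:2]-c)@xx*1000,[1,50,99]))
E
```

```text
14014 [0.05434406 0.06754665 0.08623821]
((524.3106689453125, 13.964908599853516), (115.64916229248047, 75.50764465332031), 80.58511352539062)
(array([  0,   0, 372,  11,   0,   0,   0,   0,   0, 175, 213,   0, 359,
         8,   0,   0,   0,   0,   0, 210, 211,   0, 328,   0,   0,   0,
         0,   0,   0, 253, 180,   0]), array([-64, -60, -56, -52, -48, -44, -40, -36, -32, -28, -24, -20, -16,
       -12,  -8,  -4,   0,   4,   8,  12,  16,  20,  24,  28,  32,  36,
        40,  44,  48,  52,  56,  60,  64]))
[  0   5 121  93 113 164 187 157  88 113 142 511 383 114  96 405 503 499
 107 110 106 121 482 446 102 184 499 591 109 105  68   0]
[-33.07842969  -4.24790772  39.88118562]
```

View pics/w2c.png

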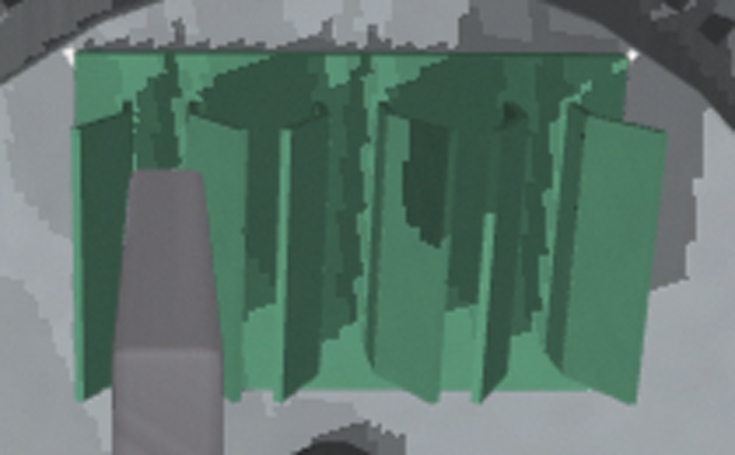

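```bash

python3 -m pendant '[{"x":0,"y":-0.002,"z":0,"wx":0,"wy":0,"wz":0},{"x":0.03,"y":-0.002,"z":0,"wx":0,"wy":0,"wz":0},{"x":0.06,"y":-0.002,"z":0,"wx":0,"wy":0,"wz":0},{"x":0.08,"y":-0.002,"z":0,"wx":0,"wy":0,"wz":0},{"x":0.092,"y":-0.002,"z":0,"wx":0,"wy":0,"wz":0},{"x":0.1,"y":-0.002,"z":0,"wx":0,"wy":0,"wz":0},{"x":0.1,"y":-0.002,"z":0,"wx":0,"wy":0,"wz":0}]'
python3 -m pendant '[{"x":0.002,"y":0,"z":0,"wx":0,"wy":0,"wz":0},{"x":0.004,"y":0,"z":0,"wx":0,"wy":0,"wz":0}]'
```

```text
time_s: 6.68
ee_pos: [0.5136, -0.0264, 0.0993]
orientation: [[0.001, 0.161, 0.987], [0.001, 0.987, -0.161], [-1.0, 0.001, 0.001]]
force: [0.6, 3.8, -2.9]
opening: 0.009
time_s: 6.92
ee_pos: [0.5143, -0.0266, 0.0963]
orientation: [[0.002, 0.162, 0.987], [0.0, 0.987, -0.162], [-1.0, 0.001, 0.002]]
force: [0.2, 5.2, 1.3]
opening: 0.0091
```

```bash

python3 -m pendant '[{"x":0.001,"y":0.001,"z":0,"wx":0,"wy":0,"wz":0},{"x":0.002,"y":0.001,"z":0,"wx":0,"wy":0,"wz":0}]'
python3 -m pendant '[{"x":0.001,"y":0,"z":0,"wx":0,"wy":0,"wz":0},{"x":0.002,"y":0,"z":0,"wx":0,"wy":0,"wz":0}]'
```

```text
time_s: 7.18
ee_pos: [0.5145, -0.0264, 0.096]
orientation: [[0.002, 0.162, 0.987], [-0.002, 0.987, -0.162], [-1.0, -0.001, 0.002]]
force: [-6.8, 3.9, 19.7]
opening: 0.0088
time_s: 7.42
ee_pos: [0.5146, -0.0264, 0.0959]
orientation: [[0.001, 0.162, 0.987], [-0.003, 0.987, -0.162], [-1.0, -0.003, 0.002]]
force: [-12.0, 3.9, 34.4]
opening: 0.009
```

```bash

python3 -m pendant '[{"x":-0.004,"y":0,"z":0,"wx":0,"wy":0,"wz":0},{"x":-0.004,"y":0,"z":0,"wx":0,"wy":0,"wz":0},{"x":-0.004,"y":0,"z":0,"wx":0,"wy":0,"wz":0},{"x":-0.02,"y":0,"z":0,"wx":0,"wy":0,"wz":0},{"x":-0.05,"y":0,"z":0,"wx":0,"wy":0,"wz":0},{"x":-0.1,"y":0,"z":0,"wx":0,"wy":0,"wz":0},{"x":-0.13,"y":0,"z":0,"wx":0,"wy":0,"wz":0}]' 0.026
python3 - <<'E'
from p import *
u=np.array([-.243,-.3045,.921]);yaw=51.4
t1=np.array([.440,.3670,.0764])
g=t1-.030*u;a=t1+.06*u
seq(T(*a[:2],yaw,a[2]+.02,.4))
E
```

```text
time_s: 8.3
ee_pos: [0.5146, -0.0262, 0.2249]
orientation: [[0.004, 0.162, 0.987], [-0.001, 0.987, -0.162], [-1.0, -0.001, 0.004]]
force: [0.3, 0.8, 0.1]
opening: 0.0259
xyz [ 0.0724  0.3557 -0.1488] w [ 0.5054 -0.0981  0.3907] rows>= 6.3
```

```bash

python3 -m pendant '[{"x":0.07,"y":0.356,"z":-0.149,"wx":0.505,"wy":-0.098,"wz":0.39},{"x":0.07,"y":0.356,"z":-0.149,"wx":0.505,"wy":-0.098,"wz":0.39},{"x":0.07,"y":0.356,"z":-0.149,"wx":0.505,"wy":-0.098,"wz":0.39},{"x":0.07,"y":0.356,"z":-0.149,"wx":0.505,"wy":-0.098,"wz":0.39},{"x":0.07,"y":0.356,"z":-0.149,"wx":0.505,"wy":-0.098,"wz":0.39},{"x":0.07,"y":0.356,"z":-0.149,"wx":0.505,"wy":-0.098,"wz":0.39},{"x":0.07,"y":0.356,"z":-0.149,"wx":0.505,"wy":-0.098,"wz":0.39},{"x":0.07,"y":0.356,"z":-0.149,"wx":0.505,"wy":-0.098,"wz":0.39}]' 0.036
python3 - <<'E'
from p import *
u=np.array([-.243,-.3045,.921]);yaw=51.4
t1=np.array([.440,.3670,.0764])
g=t1-.030*u
seq(T(*g[:2],yaw,g[2],.4))
d=cam('wrist');P=cloud(d);i=d['img'].min(2);m=(P[...,2]>.07)&(P[...,2]<.083)&(i>190);m[:,:250]=0;m[:,390:]=0
v,uu=np.nonzero(m);w=np.array([plane(d,a,b,.0764) for a,b in zip(uu,v)]);print(len(w),w.mean(0),cv2.minAreaRect((w[:,:2]*1000).astype(np.float32)))
E
```

```text
time_s: 9.3
ee_pos: [0.4234, 0.3505, 0.1517]
orientation: [[0.239, 0.573, 0.784], [0.305, 0.722, -0.621], [-0.922, 0.387, -0.002]]
force: [1.3, -0.3, 0.6]
opening: 0.0359
xyz [ 0.1084 -0.0077  0.003 ] w [ 0.0029 -0.0035  0.0023] rows>= 1.7
1556 [0.43970725 0.36807681 0.0764    ] ((440.78900146484375, 366.8330993652344), (9.322711944580078, 68.35238647460938), 51.25367736816406)
```

```bash

python3 -m pendant '[{"x":0.01,"y":-0.007,"z":0.003,"wx":0.002,"wy":-0.003,"wz":0},{"x":0.04,"y":-0.007,"z":0.003,"wx":0.002,"wy":-0.003,"wz":0},{"x":0.08,"y":-0.007,"z":0.003,"wx":0.002,"wy":-0.003,"wz":0},{"x":0.1,"y":-0.007,"z":0.003,"wx":0.002,"wy":-0.003,"wz":0},{"x":0.108,"y":-0.007,"z":0.003,"wx":0.002,"wy":-0.003,"wz":0},{"x":0.108,"y":-0.007,"z":0.003,"wx":0.002,"wy":-0.003,"wz":0}]'
python3 -m pendant '[{"x":0,"y":0,"z":0,"wx":0,"wy":0,"wz":0},{"x":0,"y":0,"z":0,"wx":0,"wy":0,"wz":0},{"x":0,"y":0,"z":0,"wx":0,"wy":0,"wz":0},{"x":0,"y":0,"z":0,"wx":0,"wy":0,"wz":0},{"x":-0.02,"y":0,"z":0,"wx":0,"wy":0,"wz":0},{"x":-0.05,"y":0,"z":0,"wx":0,"wy":0,"wz":0},{"x":-0.1,"y":0,"z":0,"wx":0,"wy":0,"wz":0},{"x":-0.14,"y":0,"z":0,"wx":0,"wy":0,"wz":0}]' 0 60
python3 - <<'E'
from p import *
yaw=80.7
seq((T(.5265,.0535,yaw,.2)),(T(.5265,.0535,yaw,.098)))
E
```

```text
time_s: 10.1
ee_pos: [0.4473, 0.3738, 0.0467]
orientation: [[0.238, 0.579, 0.78], [0.302, 0.719, -0.626], [-0.923, 0.384, -0.004]]
force: [-0.2, -0.5, -0.6]
opening: 0.0358
time_s: 11.1
ee_pos: [0.4188, 0.3257, 0.1468]
orientation: [[0.227, 0.596, 0.77], [0.271, 0.721, -0.638], [-0.935, 0.353, 0.002]]
force: [0.5, -2.9, -4.4]
opening: 0.0092
xyz [-0.0991 -0.1132  0.2567] w [-0.5237  0.0974 -0.3522] rows>= 4.8
xyz [0.102 0.    0.   ] w [0. 0. 0.] rows>= 1.6
```

```bash

python3 -m pendant '[{"x":-0.1,"y":-0.01,"z":0.02,"wx":0,"wy":0,"wz":0},{"x":-0.1,"y":-0.113,"z":0.256,"wx":-0.524,"wy":0.098,"wz":-0.352},{"x":-0.1,"y":-0.113,"z":0.256,"wx":-0.524,"wy":0.098,"wz":-0.352},{"x":-0.1,"y":-0.113,"z":0.256,"wx":-0.524,"wy":0.098,"wz":-0.352},{"x":-0.1,"y":-0.113,"z":0.256,"wx":-0.524,"wy":0.098,"wz":-0.352},{"x":-0.1,"y":-0.113,"z":0.256,"wx":-0.524,"wy":0.098,"wz":-0.352},{"x":-0.1,"y":-0.113,"z":0.256,"wx":-0.524,"wy":0.098,"wz":-0.352},{"x":-0.1,"y":-0.113,"z":0.256,"wx":-0.524,"wy":0.098,"wz":-0.352}]'
python3 - <<'E'
from p import *
yaw=80.7
seq((T(.5265,.0535,yaw,.2)),(T(.5265,.0535,yaw,.098)))
E
```

```text
time_s: 12.1
ee_pos: [0.5264, 0.0578, 0.2027]
orientation: [[0.004, 0.158, 0.987], [0.002, 0.987, -0.158], [-1.0, 0.003, 0.004]]
force: [-0.3, 0.7, -1.6]
opening: 0.0086
xyz [ 0.0027 -0.0042  0.0007] w [ 0.0034  0.0037 -0.0026] rows>= 0.1
xyz [0.102 0.    0.   ] w [0. 0. 0.] rows>= 1.6
```

```bash

python3 -m pendant '[{"x":0,"y":-0.003,"z":0,"wx":0.003,"wy":0.004,"wz":-0.003},{"x":0.03,"y":-0.003,"z":0,"wx":0.003,"wy":0.004,"wz":-0.003},{"x":0.06,"y":-0.003,"z":0,"wx":0.003,"wy":0.004,"wz":-0.003},{"x":0.068,"y":-0.003,"z":0,"wx":0.003,"wy":0.004,"wz":-0.003},{"x":0.068,"y":-0.003,"z":0,"wx":0.003,"wy":0.004,"wz":-0.003}]'
python3 - <<'E'
from p import *
seq(T(.5265,.0537,80.7,.096))
E
```

```text
time_s: 12.72
ee_pos: [0.5271, 0.0534, 0.1349]
orientation: [[-0.0, 0.162, 0.987], [-0.001, 0.987, -0.162], [-1.0, -0.001, -0.0]]
force: [0.5, -0.1, -1.0]
opening: 0.0091
xyz [ 0.0389  0.0003 -0.0006] w [-0.0009 -0.0001  0.001 ] rows>= 0.6
```

```bash

python3 -m pendant '[{"x":0.02,"y":0,"z":0,"wx":0,"wy":0,"wz":0},{"x":0.035,"y":0,"z":0,"wx":0,"wy":0,"wz":0},{"x":0.039,"y":0,"z":0,"wx":0,"wy":0,"wz":0},{"x":0.041,"y":0,"z":0,"wx":0,"wy":0,"wz":0},{"x":0.042,"y":0,"z":0,"wx":0,"wy":0,"wz":0}]'
```

```text
time_s: 13.35
ee_pos: [0.5272, 0.0532, 0.0969]
orientation: [[-0.001, 0.164, 0.987], [-0.004, 0.986, -0.164], [-1.0, -0.004, -0.001]]
force: [-15.2, -0.9, 38.1]
opening: 0.0086
```

```bash

python3 -m pendant '[{"x":-0.004,"y":0,"z":0,"wx":0,"wy":0,"wz":0},{"x":-0.004,"y":0,"z":0,"wx":0,"wy":0,"wz":0},{"x":-0.004,"y":0,"z":0,"wx":0,"wy":0,"wz":0},{"x":-0.02,"y":0,"z":0,"wx":0,"wy":0,"wz":0},{"x":-0.05,"y":0,"z":0,"wx":0,"wy":0,"wz":0},{"x":-0.1,"y":0,"z":0,"wx":0,"wy":0,"wz":0},{"x":-0.13,"y":0,"z":0,"wx":0,"wy":0,"wz":0},{"x":-0.13,"y":0,"z":0,"wx":0,"wy":0,"wz":0}]' 0.026
python3 - <<'E'
from p import *
seq((np.array([.46,-.12,.3]),T(0,0,0,0)[1]))
d=cam('wrist','w3.png')
E
```

```text
time_s: 14.35
ee_pos: [0.529, 0.0534, 0.2261]
orientation: [[0.006, 0.163, 0.987], [-0.001, 0.987, -0.163], [-1.0, -0.0, 0.006]]
force: [-0.1, 0.2, -0.2]
opening: 0.0258
xyz [-0.074  -0.1823 -0.0393] w [ 1.4067  0.0053 -0.0038] rows>= 7.5
```

View pics/w3.png

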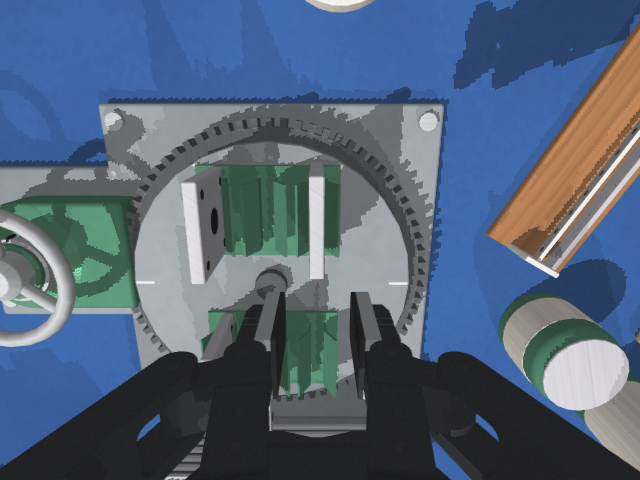

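```bash

python3 -m pendant '[{"x":-0.04,"y":-0.24,"z":-0.03,"wx":0,"wy":0,"wz":0},{"x":-0.04,"y":-0.24,"z":-0.03,"wx":0,"wy":0,"wz":0},{"x":-0.04,"y":-0.24,"z":-0.03,"wx":0,"wy":0,"wz":0},{"x":-0.04,"y":-0.24,"z":-0.03,"wx":0,"wy":0,"wz":0},{"x":-0.04,"y":-0.24,"z":-0.03,"wx":0,"wy":0,"wz":0},{"x":-0.04,"y":-0.24,"z":-0.03,"wx":0,"wy":0,"wz":0}]'
python3 - <<'E'
from p import *
d=cam('wrist','w4.png');P=cloud(d);i=d['img'].astype(int)
print(r.observe()['q'].round(1),r.observe()['ee_pos'])
m=(P[...,0]>.45)&(P[...,0]<.62)&(P[...,1]>-.28)&(P[...,1]<-.11)&(P[...,2]>.085)&(P[...,2]<.105)&(i.min(2)>150)
q=P[m][:,:2];print(len(q),'rect',cv2.minAreaRect((q*1000).astype(np.float32)),cv2.minEnclosingCircle((q*1000).astype(np.float32)))
k=(P[...,2]>.12)&(P[...,2]<.16)&(i.max(2)<70)&(P[...,0]<.53)&(P[...,0]>.44)&(P[...,1]<-.15)&(P[...,1]>-.22)
q=P[k];print('handle',len(q),np.median(q,0),q.min(0),q.max(0));t=q[q[:,2]>.144];print(len(t),t.mean(0))
h=P[(np.hypot(P[...,0]-.531,P[...,1]+.194)<.03)];print('hub z',np.nanpercentile(h[:,2],[50,90,99]))
E
```

```text
time_s: 15.15
ee_pos: [0.4581, -0.1781, 0.2619]
orientation: [[-0.002, 0.163, 0.987], [0.001, 0.987, -0.163], [-1.0, 0.0, -0.002]]
force: [0.1, 1.4, -0.0]
opening: 0.0256
[ 50.4  -0.6 -31.8 101.3  -0.3  79.4  99.3] [ 0.45838336 -0.17737069  0.26200457]
3632 rect ((533.352294921875, -193.65814208984375), (112.60273742675781, 105.4864730834961), 27.942110061645508) ((534.8234252929688, -196.62762451171875), 56.683719635009766)
handle 822 [ 0.48258492 -0.18533254  0.14562647] [ 0.47695632 -0.19734378  0.12003446] [ 0.49787436 -0.1759843   0.1486983 ]
506 [ 0.48644105 -0.18632591  0.14633649]
hub z [0.08991569 0.09777715 0.09882331]
```

View pics/w4.png

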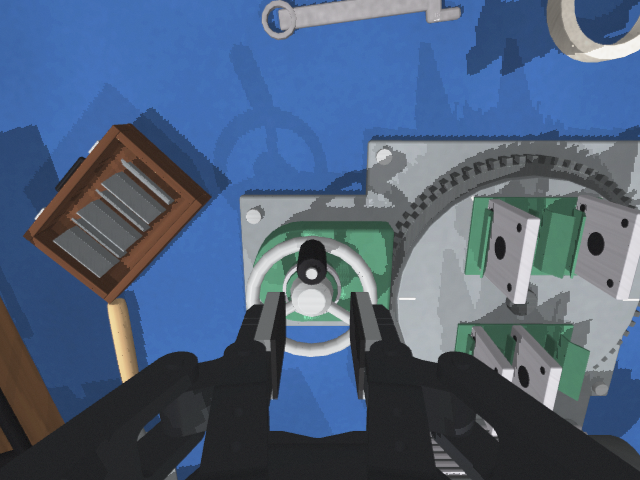

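```bash

python3 - <<'E'
from p import *
d=cam('wrist');P=cloud(d);i=d['img'].astype(int)
print('pin',plane(d,311.5,273.5,.147),dep(d,311,273),'hub',dep(d,311,297),plane(d,312,297,.1))
m=(P[...,0]>.45)&(P[...,0]<.62)&(P[...,1]>-.28)&(P[...,1]<-.11)&(P[...,2]>.08)&(P[...,2]<.105)&(i.min(2)>150)
q=P[m][:,:2];c=np.array([.534,-.1963])
for _ in range(8):
    rr=np.hypot(*(q-c).T);s=(rr>.046)&(rr<.062);w=q[s]
    x=np.linalg.lstsq(np.c_[2*w,np.ones(len(w))],(w**2).sum(1),rcond=None)[0];c=x[:2]
print('rim fit',c,np.sqrt(x[2]+c@c),len(w))
s=r.observe();print('TCP',s['ee_pos']);
pin=plane(d,311.5,273.5,.147)
seq(T(pin[0],pin[1],80.7,.108))
E
```

```text
pin [ 0.489592   -0.18602043  0.147     ] [ 0.48796749 -0.1860586   0.1498864 ] hub [ 0.53144234 -0.19425172  0.09780986] [ 0.53052076 -0.1931934   0.1       ]
rim fit [ 0.53422489 -0.19635747] 0.05161080079133811 2366
TCP [ 0.45856599 -0.17710409  0.262145  ]
xyz [ 0.1541 -0.0038  0.0323] w [ 0.001  -0.0013  0.0001] rows>= 2.5
```

```bash

python3 -m pendant '[{"x":0,"y":-0.004,"z":0.03,"wx":0,"wy":0,"wz":0},{"x":0.05,"y":-0.004,"z":0.03,"wx":0,"wy":0,"wz":0},{"x":0.09,"y":-0.004,"z":0.03,"wx":0,"wy":0,"wz":0},{"x":0.12,"y":-0.004,"z":0.03,"wx":0,"wy":0,"wz":0},{"x":0.145,"y":-0.004,"z":0.03,"wx":0,"wy":0,"wz":0},{"x":0.154,"y":-0.004,"z":0.03,"wx":0,"wy":0,"wz":0},{"x":0.154,"y":-0.004,"z":0.03,"wx":0,"wy":0,"wz":0}]' 0.05
python3 - <<'E'
from p import *
seq(T(.487,-.1863,80.7,.108))
E
```

```text
time_s: 16.12
ee_pos: [0.4874, -0.187, 0.1087]
orientation: [[-0.001, 0.162, 0.987], [-0.0, 0.987, -0.162], [-1.0, -0.001, -0.001]]
force: [0.2, -0.5, -0.2]
opening: 0.0502
xyz [ 0.0007  0.0006 -0.0005] w [-0.0002 -0.0007  0.0005] rows>= 0.0
```

```bash

python3 -m pendant '[{"x":0,"y":0,"z":0,"wx":0,"wy":0,"wz":0},{"x":0,"y":0,"z":0,"wx":0,"wy":0,"wz":0},{"x":0,"y":0,"z":0,"wx":0,"wy":0,"wz":0},{"x":0,"y":0,"z":0,"wx":0,"wy":0,"wz":0}]' 0 30
python3 - <<'E'
from p import *
e=.05
for k in range(0,9):
    t=k*np.pi/8;print(k,np.round([.048*(np.sin(t+e)-np.sin(e)),.048*(np.cos(e)-np.cos(t+e))],4))
E
```

```text
time_s: 16.62
ee_pos: [0.4882, -0.188, 0.1102]
orientation: [[0.002, 0.163, 0.987], [-0.002, 0.987, -0.163], [-1.0, -0.002, 0.002]]
force: [-0.4, 1.5, 6.7]
opening: 0.0213
0 [0. 0.]
1 [0.0182 0.0046]
2 [0.0332 0.0157]
3 [0.0428 0.0318]
4 [0.0455 0.0503]
5 [0.041  0.0685]
6 [0.0298 0.0835]
7 [0.0137 0.0931]
8 [-0.0048  0.0959]
```

```bash

python3 -m pendant '[{"x":0,"y":0.018,"z":0.0045,"wx":0,"wy":0,"wz":0},{"x":0,"y":0.033,"z":0.0155,"wx":0,"wy":0,"wz":0},{"x":0,"y":0.043,"z":0.032,"wx":0,"wy":0,"wz":0},{"x":0,"y":0.0455,"z":0.05,"wx":0,"wy":0,"wz":0},{"x":0,"y":0.0455,"z":0.05,"wx":0,"wy":0,"wz":0}]'
python3 - <<'E'
from p import *
s=r.observe();print(s['force'],s['ee_pos'])
w=np.array(s['ee_pos'])-[.4882,-.188,.1102];print(np.array(s['orientation']).T@w)
E
```

```text
time_s: 17.25
ee_pos: [0.5469, -0.1499, 0.1102]
orientation: [[0.005, 0.162, 0.987], [0.0, 0.987, -0.162], [-1.0, 0.001, 0.005]]
force: [3.7, 2.4, 4.7]
opening: 0.0214
[3.74620939 2.38611429 4.66382611] [ 0.54693615 -0.14992654  0.11018895]
[0.00029227 0.04708397 0.05179323]
```

```bash

python3 -m pendant '[{"x":0,"y":-0.0045,"z":0.018,"wx":0,"wy":0,"wz":0},{"x":0,"y":-0.0155,"z":0.033,"wx":0,"wy":0,"wz":0},{"x":0,"y":-0.032,"z":0.043,"wx":0,"wy":0,"wz":0},{"x":0,"y":-0.0505,"z":0.0455,"wx":0,"wy":0,"wz":0},{"x":0,"y":-0.0685,"z":0.041,"wx":0,"wy":0,"wz":0},{"x":0,"y":-0.0835,"z":0.03,"wx":0,"wy":0,"wz":0},{"x":0,"y":-0.093,"z":0.0135,"wx":0,"wy":0,"wz":0},{"x":0,"y":-0.096,"z":-0.005,"wx":0,"wy":0,"wz":0}]'
python3 - <<'E'
from p import *
s=r.observe();print(s['force'],s['ee_pos'])
w=np.array(s['ee_pos'])-[.4882,-.188,.1102];print(np.array(s['orientation']).T@w)
cam('top','t5.png')
E
```

```text
time_s: 18.25
ee_pos: [0.525, -0.2436, 0.1102]
orientation: [[0.005, 0.163, 0.987], [0.001, 0.987, -0.163], [-1.0, 0.002, 0.004]]
force: [4.8, 8.7, 5.7]
opening: 0.021
[4.81193783 8.66201343 5.7275531 ] [ 0.52502021 -0.24357475  0.11017905]
[ 0.00013406 -0.04882276  0.04539384]
```

View pics/t5.png

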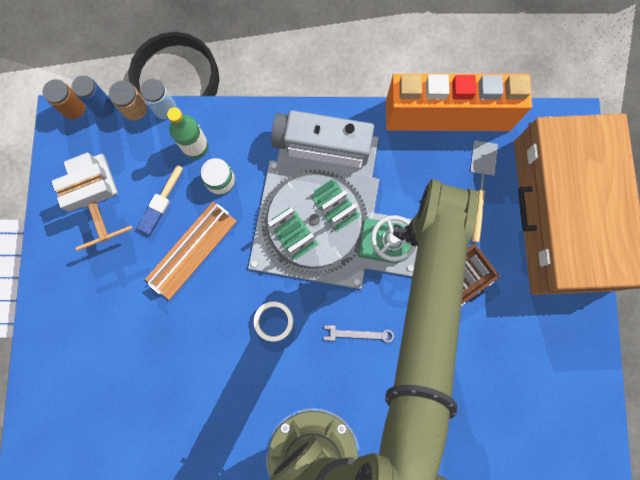

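```bash

python3 -m pendant '[{"x":0,"y":0.0045,"z":-0.018,"wx":0,"wy":0,"wz":0},{"x":0,"y":0.0155,"z":-0.033,"wx":0,"wy":0,"wz":0},{"x":0,"y":0.032,"z":-0.043,"wx":0,"wy":0,"wz":0},{"x":0,"y":0.0505,"z":-0.0455,"wx":0,"wy":0,"wz":0},{"x":0,"y":0.0685,"z":-0.041,"wx":0,"wy":0,"wz":0},{"x":0,"y":0.0835,"z":-0.03,"wx":0,"wy":0,"wz":0},{"x":0,"y":0.093,"z":-0.0135,"wx":0,"wy":0,"wz":0},{"x":0,"y":0.096,"z":0.005,"wx":0,"wy":0,"wz":0}]'
python3 -m pendant '[{"x":0,"y":-0.0045,"z":0.018,"wx":0,"wy":0,"wz":0},{"x":0,"y":-0.0155,"z":0.033,"wx":0,"wy":0,"wz":0},{"x":0,"y":-0.032,"z":0.043,"wx":0,"wy":0,"wz":0},{"x":0,"y":-0.0505,"z":0.0455,"wx":0,"wy":0,"wz":0},{"x":0,"y":-0.0685,"z":0.041,"wx":0,"wy":0,"wz":0},{"x":0,"y":-0.0835,"z":0.03,"wx":0,"wy":0,"wz":0},{"x":0,"y":-0.093,"z":0.0135,"wx":0,"wy":0,"wz":0},{"x":0,"y":-0.096,"z":-0.005,"wx":0,"wy":0,"wz":0}]'
```

```text
time_s: 19.3
ee_pos: [0.5438, -0.1492, 0.1101]
orientation: [[-0.002, 0.162, 0.987], [-0.0, 0.987, -0.162], [-1.0, -0.001, -0.002]]
force: [-2.7, 0.0, 12.4]
opening: 0.0214
time_s: 20.3
ee_pos: [0.525, -0.2435, 0.1101]
orientation: [[0.004, 0.163, 0.987], [0.001, 0.987, -0.163], [-1.0, 0.001, 0.004]]
force: [5.0, 7.3, 6.9]
opening: 0.0208
```

```bash

python3 -m pendant '[{"x":0,"y":0.0045,"z":-0.018,"wx":0,"wy":0,"wz":0},{"x":0,"y":0.0155,"z":-0.033,"wx":0,"wy":0,"wz":0},{"x":0,"y":0.032,"z":-0.043,"wx":0,"wy":0,"wz":0},{"x":0,"y":0.0505,"z":-0.0455,"wx":0,"wy":0,"wz":0},{"x":0,"y":0.0685,"z":-0.041,"wx":0,"wy":0,"wz":0},{"x":0,"y":0.0835,"z":-0.03,"wx":0,"wy":0,"wz":0},{"x":0,"y":0.093,"z":-0.0135,"wx":0,"wy":0,"wz":0},{"x":0,"y":0.096,"z":0.005,"wx":0,"wy":0,"wz":0}]'
python3 -m pendant '[{"x":0,"y":-0.0045,"z":0.018,"wx":0,"wy":0,"wz":0},{"x":0,"y":-0.0155,"z":0.033,"wx":0,"wy":0,"wz":0},{"x":0,"y":-0.032,"z":0.043,"wx":0,"wy":0,"wz":0},{"x":0,"y":-0.0505,"z":0.0455,"wx":0,"wy":0,"wz":0},{"x":0,"y":-0.0685,"z":0.041,"wx":0,"wy":0,"wz":0},{"x":0,"y":-0.0835,"z":0.03,"wx":0,"wy":0,"wz":0},{"x":0,"y":-0.093,"z":0.0135,"wx":0,"wy":0,"wz":0},{"x":0,"y":-0.096,"z":-0.005,"wx":0,"wy":0,"wz":0}]'
python3 -m pendant '[{"x":0,"y":0.0045,"z":-0.018,"wx":0,"wy":0,"wz":0},{"x":0,"y":0.0155,"z":-0.033,"wx":0,"wy":0,"wz":0},{"x":0,"y":0.032,"z":-0.043,"wx":0,"wy":0,"wz":0},{"x":0,"y":0.0505,"z":-0.0455,"wx":0,"wy":0,"wz":0},{"x":0,"y":0.0505,"z":-0.0455,"wx":0,"wy":0,"wz":0},{"x":0,"y":0.0505,"z":-0.0455,"wx":0,"wy":0,"wz":0}]'
```

```text
time_s: 21.3
ee_pos: [0.5438, -0.1492, 0.1101]
orientation: [[-0.002, 0.162, 0.987], [-0.0, 0.987, -0.162], [-1.0, -0.001, -0.002]]
force: [-3.0, -0.2, 13.0]
opening: 0.0212
time_s: 22.3
ee_pos: [0.5251, -0.2435, 0.1102]
orientation: [[0.004, 0.163, 0.987], [0.001, 0.987, -0.163], [-1.0, 0.001, 0.004]]
force: [4.5, 6.7, 7.7]
opening: 0.0209
time_s: 23.05
ee_pos: [0.4883, -0.187, 0.1101]
orientation: [[0.002, 0.163, 0.987], [-0.001, 0.987, -0.163], [-1.0, -0.001, 0.003]]
force: [2.7, 1.0, 8.3]
opening: 0.0211
```

```bash

python3 -m pendant '[{"x":0,"y":0,"z":0,"wx":0,"wy":0,"wz":0},{"x":0,"y":0,"z":0,"wx":0,"wy":0,"wz":0},{"x":0,"y":0,"z":0,"wx":0,"wy":0,"wz":0},{"x":-0.04,"y":0,"z":0,"wx":0,"wy":0,"wz":0},{"x":-0.1,"y":0,"z":0,"wx":0,"wy":0,"wz":0},{"x":-0.15,"y":0,"z":0,"wx":0,"wy":0,"wz":0},{"x":-0.15,"y":0,"z":0,"wx":0,"wy":0,"wz":0}]' 0.05
python3 -m pendant '[{"x":0,"y":0.18,"z":-0.01,"wx":0.18,"wy":0,"wz":0},{"x":0,"y":0.18,"z":-0.01,"wx":0.36,"wy":0,"wz":0},{"x":0,"y":0.18,"z":-0.01,"wx":0.54,"wy":0,"wz":0},{"x":0,"y":0.18,"z":-0.01,"wx":0.72,"wy":0,"wz":0},{"x":0,"y":0.18,"z":-0.01,"wx":0.9,"wy":0,"wz":0},{"x":0,"y":0.18,"z":-0.01,"wx":1.08,"wy":0,"wz":0},{"x":0,"y":0.18,"z":-0.01,"wx":1.26,"wy":0,"wz":0},{"x":0,"y":0.18,"z":-0.01,"wx":1.44,"wy":0,"wz":0}]' 0.026
python3 - <<'E'
from p import *
seq(T(.5,.01,-99.3,.25))
E
```

```text
time_s: 23.92
ee_pos: [0.4889, -0.1884, 0.263]
orientation: [[0.006, 0.164, 0.986], [-0.005, 0.987, -0.164], [-1.0, -0.004, 0.007]]
force: [-0.4, 0.5, -0.4]
opening: 0.05
time_s: 24.92
ee_pos: [0.5055, -0.0087, 0.2571]
orientation: [[-0.003, 0.999, -0.04], [-0.001, -0.04, -0.999], [-1.0, -0.003, 0.001]]
force: [0.2, 0.4, -0.3]
opening: 0.0261
xyz [ 0.0071 -0.0062 -0.0184] w [1.6934e+00 3.1000e-03 1.5000e-03] rows>= 9.1
```

```bash

python3 -m pendant '[{"x":0,"y":0,"z":-0.02,"wx":0.18,"wy":0,"wz":0},{"x":0,"y":0,"z":-0.02,"wx":0.36,"wy":0,"wz":0},{"x":0,"y":0,"z":-0.02,"wx":0.54,"wy":0,"wz":0},{"x":0,"y":0,"z":-0.02,"wx":0.72,"wy":0,"wz":0},{"x":0,"y":0,"z":-0.02,"wx":0.9,"wy":0,"wz":0},{"x":0,"y":0,"z":-0.02,"wx":1.08,"wy":0,"wz":0},{"x":0,"y":0,"z":-0.02,"wx":1.26,"wy":0,"wz":0},{"x":0,"y":0,"z":-0.02,"wx":1.44,"wy":0,"wz":0}]'
python3 -m pendant '[{"x":0,"y":0,"z":0,"wx":0.13,"wy":0,"wz":0},{"x":0,"y":0,"z":0,"wx":0.253,"wy":0,"wz":0},{"x":0,"y":0,"z":0,"wx":0.253,"wy":0,"wz":0}]'
python3 - <<'E'
from p import *
d=cam('wrist','w6.png');P=cloud(d);i=d['img'].min(2)
seq(T(.52,.0135,-99.3,.25))
d2=cam('top');cv2.imwrite('pics/t6.png',cv2.resize(d2['img'][150:310,245:505,::-1],None,fx=3,fy=3,interpolation=cv2.INTER_CUBIC))
E
```

```text
time_s: 25.92
ee_pos: [0.5061, 0.0113, 0.2571]
orientation: [[-0.003, 0.091, -0.996], [-0.001, -0.996, -0.091], [-1.0, 0.001, 0.003]]
force: [0.7, -0.8, -0.5]
opening: 0.0258
time_s: 26.3
ee_pos: [0.5062, 0.0113, 0.2573]
orientation: [[-0.003, -0.154, -0.988], [-0.001, -0.988, 0.154], [-1.0, 0.001, 0.003]]
force: [-0.6, -0.2, 0.1]
opening: 0.0261
xyz [ 0.0076 -0.0042 -0.0131] w [ 0.0089  0.002  -0.0012] rows>= 0.3
```

View pics/w6.png

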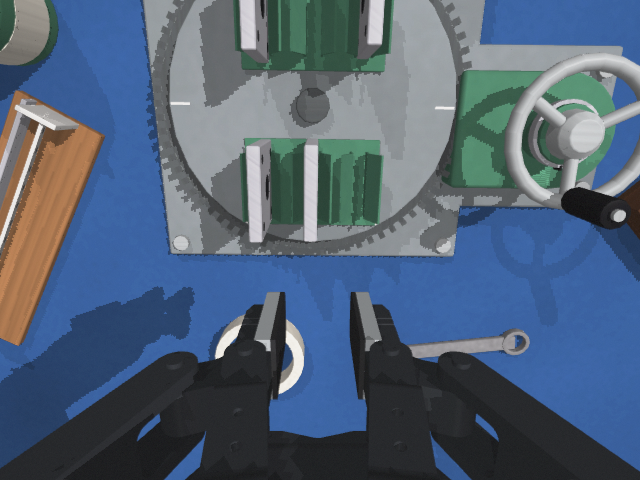

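View pics/t6.png

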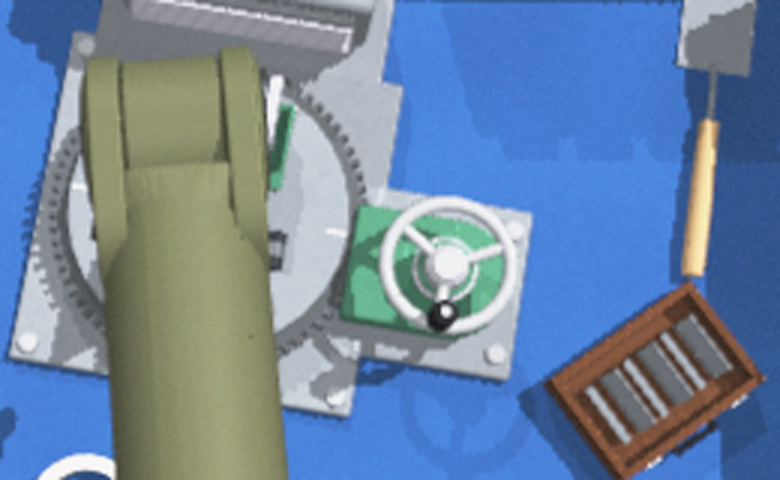

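```bash
cat > case.py <<'E'
from p import *
def case(d):
    P=cloud(d);Z=P[...,2];hsv=cv2.cvtColor(d['img'],cv2.COLOR_RGB2HSV)
    B=(P[...,0]>.36)&(P[...,0]<.56)&(P[...,1]>-.52)&(P[...,1]<-.26)
    br=((hsv[...,0]<16)&(hsv[...,1]>90)&B&(Z<.06)&(Z>.004)).astype(np.uint8)
    br=cv2.morphologyEx(br,cv2.MORPH_CLOSE,np.ones((9,9)))
    cn=max(cv2.findContours(br,cv2.RETR_EXTERNAL,cv2.CHAIN_APPROX_NONE)[0],key=cv2.contourArea)
    w=np.array([plane(d,*p[0],.036) for p in cn]);print('case',cv2.minAreaRect(w[:,:2].astype(np.float32)*1000))
E
python3 - <<'E'
from case import *
case(cam('top'))
d=cam('wrist');P=cloud(d);i=d['img'].min(2)
m=((P[...,2]>.115)&(P[...,2]<.135)&(i>190)&(P[...,0]<.575)&(P[...,0]>.46)&(abs(P[...,1])<.1)).astype(np.uint8)
n,l,s,c=cv2.connectedComponentsWithStats(m)
for k in range(1,n):
    if s[k,4]>100:
        v,u=np.nonzero(l==k);w=np.array([plane(d,a,b,.126) for a,b in zip(u,v)])
        print(s[k,4],w.mean(0).round(4),cv2.minAreaRect((w[:,:2]*1000).astype(np.float32)))
E
```

```text
case ((445.31817626953125, -377.6659240722656), (105.19105529785156, 153.6162872314453), 35.63479995727539)
1100 [0.5358 0.0525 0.126 ] ((534.350341796875, 52.65025329589844), (8.4475679397583, 67.8390884399414), 80.29185485839844)
1084 [0.5299 0.013  0.126 ] ((528.9143676757812, 13.136251449584961), (8.245464324951172, 67.7569808959961), 80.1290283203125)
```

```bash
python3 - <<'E'
from p import *
seq(T(.5345,.0525,-99.7,.20),T(.5345,.0525,-99.7,.097))
E
```

```text
xyz [ 0.0581 -0.0449 -0.0211] w [ 0.0151  0.0009 -0.0011] rows>= 1.2
xyz [0.103 0.    0.   ] w [0. 0. 0.] rows>= 1.6
```

```bash

python3 -m pendant '[{"x":0.03,"y":-0.045,"z":-0.021,"wx":0.015,"wy":0,"wz":0},{"x":0.058,"y":-0.045,"z":-0.021,"wx":0.015,"wy":0,"wz":0},{"x":0.08,"y":-0.045,"z":-0.021,"wx":0.015,"wy":0,"wz":0},{"x":0.08,"y":-0.045,"z":-0.021,"wx":0.015,"wy":0,"wz":0},{"x":0.08,"y":-0.045,"z":-0.021,"wx":0.015,"wy":0,"wz":0}]'
python3 - <<'E'
from p import *
seq(T(.5345,.0525,-99.7,.097))
E
```

```text
time_s: 27.12
ee_pos: [0.5353, 0.0526, 0.1795]
orientation: [[0.001, -0.17, -0.986], [-0.001, -0.986, 0.17], [-1.0, 0.001, -0.001]]
force: [0.6, -0.3, 0.4]
opening: 0.0261
xyz [0.0825 0.0002 0.0008] w [-0.0011 -0.0011 -0.0008] rows>= 1.3
```

```bash

python3 -m pendant '[{"x":0.03,"y":0,"z":0,"wx":0,"wy":0,"wz":0},{"x":0.06,"y":0,"z":0,"wx":0,"wy":0,"wz":0},{"x":0.075,"y":0,"z":0,"wx":0,"wy":0,"wz":0},{"x":0.082,"y":0,"z":0,"wx":0,"wy":0,"wz":0},{"x":0.082,"y":0,"z":0,"wx":0,"wy":0,"wz":0}]'
python3 -m pendant '[{"x":0,"y":0,"z":0,"wx":0,"wy":0,"wz":0},{"x":0,"y":0,"z":0,"wx":0,"wy":0,"wz":0},{"x":0,"y":0,"z":0,"wx":0,"wy":0,"wz":0},{"x":0,"y":0,"z":0,"wx":0,"wy":0,"wz":0},{"x":-0.02,"y":0,"z":0,"wx":0,"wy":0,"wz":0},{"x":-0.05,"y":0,"z":0,"wx":0,"wy":0,"wz":0},{"x":-0.1,"y":0,"z":0,"wx":0,"wy":0,"wz":0},{"x":-0.14,"y":0,"z":0,"wx":0,"wy":0,"wz":0}]' 0 60
python3 - <<'E'
from p import *
seq(T(.4456,-.378,-54.4,.2))
E
```

```text
time_s: 27.75
ee_pos: [0.5352, 0.0526, 0.0972]
orientation: [[0.001, -0.17, -0.985], [-0.001, -0.985, 0.17], [-1.0, 0.001, -0.001]]
force: [0.3, 0.2, -1.0]
opening: 0.0262
time_s: 28.75
ee_pos: [0.5347, 0.0531, 0.2392]
orientation: [[0.001, -0.169, -0.986], [-0.001, -0.986, 0.169], [-1.0, 0.001, -0.001]]
force: [0.6, -0.4, -1.9]
opening: 0.009
xyz [0.0396 0.4399 0.0149] w [-7.914e-01 -7.000e-04 -1.300e-03] rows>= 7.1
```

```bash

python3 -m pendant '[{"x":0,"y":0.44,"z":0.015,"wx":-0.79,"wy":0,"wz":0},{"x":0,"y":0.44,"z":0.015,"wx":-0.79,"wy":0,"wz":0},{"x":0,"y":0.44,"z":0.015,"wx":-0.79,"wy":0,"wz":0},{"x":0,"y":0.44,"z":0.015,"wx":-0.79,"wy":0,"wz":0},{"x":0,"y":0.44,"z":0.015,"wx":-0.79,"wy":0,"wz":0},{"x":0,"y":0.44,"z":0.015,"wx":-0.79,"wy":0,"wz":0},{"x":0,"y":0.44,"z":0.015,"wx":-0.79,"wy":0,"wz":0},{"x":0,"y":0.44,"z":0.015,"wx":-0.79,"wy":0,"wz":0}]'
python3 - <<'E'
from case import *
seq(T(.4456,-.378,-54.4,.2))
d=cam('wrist','w7.png');case(d)
E
```

```text
time_s: 29.75
ee_pos: [0.4431, -0.382, 0.2376]
orientation: [[-0.001, 0.577, -0.817], [-0.002, -0.817, -0.577], [-1.0, 0.001, 0.002]]
force: [0.3, -0.0, -1.5]
opening: 0.0087
xyz [ 0.0376 -0.0019 -0.0044] w [-0.006   0.0015 -0.0009] rows>= 0.6
case ((448.8927001953125, -379.050537109375), (105.76412200927734, 149.07040405273438), 35.3168830871582)
```

View pics/w7.png

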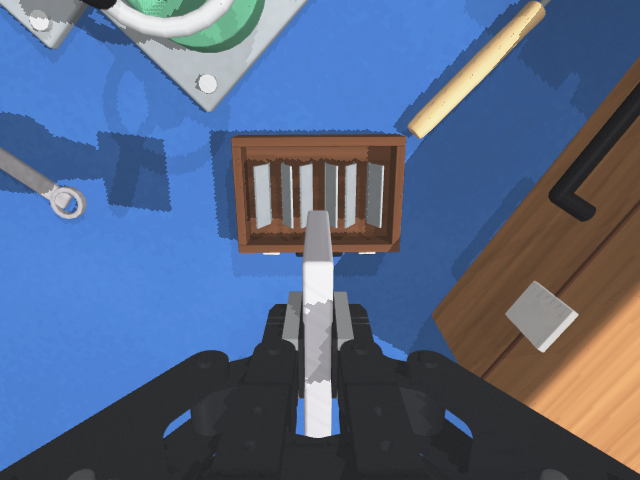

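```bash
python3 - <<'E'
from case import *
d=cam('wrist');P=cloud(d);hsv=cv2.cvtColor(d['img'],cv2.COLOR_RGB2HSV)
c=np.array([.4475,-.3788]);a=np.radians(35.4);xx=np.array([np.cos(a),np.sin(a)]);yy=np.array([-xx[1],xx[0]])
q=P[(hsv[...,1]<60)&(P[...,2]>.015)&(P[...,2]<.045)]
X=(q[:,:2]-c)@xx*1000;Y=(q[:,:2]-c)@yy*1000;k=(abs(X)<45)&(abs(Y)<70);X,Y,Zq=X[k],Y[k],q[k,2]
print(len(X),np.percentile(X,[1,99]),np.percentile(Zq,[1,50,99]))
for lo,hi in((.035,.045),(.015,.022)): print(lo,np.histogram(Y[(Zq>lo)&(Zq<hi)],np.arange(-66,68,3))[0])
print(np.arange(-66,68,3))
# slope skew: top points y at x halves
t=Zq>.036
for s in (X<-8,X>8): print(np.median(X[s]),np.histogram(Y[t&s],np.arange(-66,68,3))[0])
E
```

```text
4809 [-27.26559304  27.91402543] [0.01742271 0.03143724 0.03882377]
0.035 [  0   0  56 212   8   0   0   0   0   0   0   0  38 197   0   0 188  41
   0   0   0   0   0   0   0   6 204  46   0 134  96   0   0   0   0   0
   0   0   0 155 112   0   0   0]
0.015 [ 0  0  0  0  0  1 63  0  0  0 15  0  0  0  0  0  1  0  0 25  0  0  0 27
  2  0  0  0  0  0  0  0 11  6  0  0 62 13  0  0  0  0  0  0]
[-66 -63 -60 -57 -54 -51 -48 -45 -42 -39 -36 -33 -30 -27 -24 -21 -18 -15
 -12  -9  -6  -3   0   3   6   9  12  15  18  21  24  27  30  33  36  39
  42  45  48  51  54  57  60  63  66]
-17.425441991034774 [ 0  0 18 57  0  0  0  0  0  0  0  0  8 64  0  0 60  5  0  0  0  0  0  0
  0  0 58 10  0 46 20  0  0  0  0  0  0  0  0 36 31  0  0  0]
18.392563891426562 [ 0  0 19 59  0  0  0  0  0  0  0  0  0 58  0  0 67  5  0  0  0  0  0  0
  0  0 63 19  0 49 19  0  0  0  0  0  0  0  0 37 43  0  0  0]
```

```bash
python3 - <<'E'
from p import *
seq(T(.4714,-.4124,-54.6,.12),T(.4714,-.4124,-54.6,.048))
E
```

```text
xyz [ 0.1171  0.04   -0.008 ] w [-0.0069  0.0025 -0.001 ] rows>= 2.0
xyz [0.072 0.    0.   ] w [0. 0. 0.] rows>= 1.2
```

```bash

python3 -m pendant '[{"x":0.04,"y":0.04,"z":-0.008,"wx":-0.007,"wy":0.002,"wz":0},{"x":0.08,"y":0.04,"z":-0.008,"wx":-0.007,"wy":0.002,"wz":0},{"x":0.117,"y":0.04,"z":-0.008,"wx":-0.007,"wy":0.002,"wz":0},{"x":0.117,"y":0.04,"z":-0.008,"wx":-0.007,"wy":0.002,"wz":0},{"x":0.117,"y":0.04,"z":-0.008,"wx":-0.007,"wy":0.002,"wz":0}]'
python3 - <<'E'
from p import *
seq(T(.4714,-.4124,-54.6,.048))
E
```

```text
time_s: 30.48
ee_pos: [0.4761, -0.4065, 0.1222]
orientation: [[0.003, 0.587, -0.81], [-0.001, -0.81, -0.587], [-1.0, 0.003, -0.002]]
force: [0.5, -0.0, -0.3]
opening: 0.0091
xyz [0.0742 0.0018 0.0075] w [ 0.0092 -0.0021 -0.003 ] rows>= 1.2
```

```bash

python3 -m pendant '[{"x":0,"y":0.002,"z":0.007,"wx":0.009,"wy":-0.002,"wz":-0.003},{"x":0.02,"y":0.002,"z":0.007,"wx":0.009,"wy":-0.002,"wz":-0.003},{"x":0.025,"y":0.002,"z":0.007,"wx":0.009,"wy":-0.002,"wz":-0.003},{"x":0.025,"y":0.002,"z":0.007,"wx":0.009,"wy":-0.002,"wz":-0.003}]'
python3 - <<'E'
from p import *
seq(T(.4714,-.4124,-54.6,.048))
E
```

```text
time_s: 30.98
ee_pos: [0.47, -0.4115, 0.094]
orientation: [[-0.003, 0.579, -0.815], [0.003, -0.815, -0.579], [-1.0, -0.004, 0.001]]
force: [-0.5, 0.6, 0.0]
opening: 0.0088
xyz [ 0.046   0.0017 -0.0006] w [-0.0003  0.0009  0.0044] rows>= 0.7
```

```bash

python3 -m pendant '[{"x":0.012,"y":0.0015,"z":0,"wx":0,"wy":0,"wz":0.003},{"x":0.024,"y":0.0015,"z":0,"wx":0,"wy":0,"wz":0.003},{"x":0.036,"y":0.0015,"z":0,"wx":0,"wy":0,"wz":0.003},{"x":0.044,"y":0.0015,"z":0,"wx":0,"wy":0,"wz":0.003},{"x":0.046,"y":0.0015,"z":0,"wx":0,"wy":0,"wz":0.003}]'
python3 -m pendant '[{"x":0.001,"y":0,"z":0,"wx":0,"wy":0,"wz":0},{"x":0.002,"y":0,"z":0,"wx":0,"wy":0,"wz":0}]'
```

```text
time_s: 31.6
ee_pos: [0.4712, -0.4135, 0.0498]
orientation: [[-0.001, 0.579, -0.815], [-0.001, -0.815, -0.579], [-1.0, 0.0, 0.001]]
force: [-5.0, 1.7, 12.1]
opening: 0.0093
time_s: 31.85
ee_pos: [0.4712, -0.4136, 0.0498]
orientation: [[-0.001, 0.579, -0.816], [-0.002, -0.816, -0.579], [-1.0, 0.001, 0.002]]
force: [-7.0, 5.2, 18.8]
opening: 0.009
```

```bash

python3 -m pendant '[{"x":-0.003,"y":0,"z":0,"wx":0,"wy":0,"wz":0},{"x":-0.003,"y":0,"z":0,"wx":0,"wy":0,"wz":0},{"x":-0.003,"y":0,"z":0,"wx":0,"wy":0,"wz":0},{"x":-0.02,"y":0,"z":0,"wx":0,"wy":0,"wz":0},{"x":-0.06,"y":0,"z":0,"wx":0,"wy":0,"wz":0},{"x":-0.12,"y":0,"z":0,"wx":0,"wy":0,"wz":0},{"x":-0.17,"y":0,"z":0,"wx":0,"wy":0,"wz":0},{"x":-0.17,"y":0,"z":0,"wx":0,"wy":0,"wz":0}]' 0.026
python3 - <<'E'
from p import *
seq(T(.529,.013,-99.7,.22))
E
```

```text
time_s: 32.85
ee_pos: [0.4741, -0.4146, 0.2238]
orientation: [[0.008, 0.579, -0.815], [-0.008, -0.815, -0.579], [-1.0, 0.011, -0.001]]
force: [-0.4, -0.8, -0.3]
opening: 0.0258
xyz [ 0.0007 -0.3168 -0.2924] w [ 0.787  -0.0058 -0.0101] rows>= 6.9
```

```bash

python3 -m pendant '[{"x":0,"y":-0.317,"z":-0.292,"wx":0.787,"wy":-0.006,"wz":-0.01},{"x":0,"y":-0.317,"z":-0.292,"wx":0.787,"wy":-0.006,"wz":-0.01},{"x":0,"y":-0.317,"z":-0.292,"wx":0.787,"wy":-0.006,"wz":-0.01},{"x":0,"y":-0.317,"z":-0.292,"wx":0.787,"wy":-0.006,"wz":-0.01},{"x":0,"y":-0.317,"z":-0.292,"wx":0.787,"wy":-0.006,"wz":-0.01},{"x":0,"y":-0.317,"z":-0.292,"wx":0.787,"wy":-0.006,"wz":-0.01},{"x":0,"y":-0.317,"z":-0.292,"wx":0.787,"wy":-0.006,"wz":-0.01},{"x":0,"y":-0.317,"z":-0.292,"wx":0.787,"wy":-0.006,"wz":-0.01}]'
python3 -m pendant '[{"x":0,"y":0,"z":0,"wx":0,"wy":0,"wz":0},{"x":0,"y":0,"z":0,"wx":0,"wy":0,"wz":0}]'
python3 - <<'E'
from p import *
seq(T(.529,.0132,-99.7,.16))
E
```

```text
time_s: 33.85
ee_pos: [0.5254, 0.0211, 0.2168]
orientation: [[-0.008, -0.158, -0.987], [0.009, -0.987, 0.158], [-1.0, -0.008, 0.009]]
force: [-0.9, -0.2, -0.3]
opening: 0.0257
time_s: 34.1
ee_pos: [0.5257, 0.0124, 0.2163]
orientation: [[-0.009, -0.172, -0.985], [0.007, -0.985, 0.172], [-1.0, -0.005, 0.01]]
force: [-0.5, -0.3, 1.1]
opening: 0.0258
xyz [ 0.0563 -0.0011 -0.0036] w [-0.0034  0.0098  0.0051] rows>= 0.9
```

```bash

python3 -m pendant '[{"x":0.03,"y":-0.001,"z":-0.003,"wx":-0.003,"wy":0.01,"wz":0.005},{"x":0.056,"y":-0.001,"z":-0.003,"wx":-0.003,"wy":0.01,"wz":0.005},{"x":0.056,"y":-0.001,"z":-0.003,"wx":-0.003,"wy":0.01,"wz":0.005},{"x":0.056,"y":-0.001,"z":-0.003,"wx":-0.003,"wy":0.01,"wz":0.005}]'
python3 - <<'E'
from p import *
seq(T(.529,.0132,-99.7,.097))
E
```

```text
time_s: 34.6
ee_pos: [0.5292, 0.0144, 0.1615]
orientation: [[0.002, -0.167, -0.986], [0.001, -0.986, 0.167], [-1.0, -0.001, -0.002]]
force: [-0.0, 0.2, 1.0]
opening: 0.026
xyz [0.0645 0.0013 0.0001] w [ 0.0011 -0.0019  0.0009] rows>= 1.0
```

```bash

python3 -m pendant '[{"x":0.02,"y":0.001,"z":0,"wx":0,"wy":0,"wz":0},{"x":0.04,"y":0.001,"z":0,"wx":0,"wy":0,"wz":0},{"x":0.058,"y":0.001,"z":0,"wx":0,"wy":0,"wz":0},{"x":0.064,"y":0.001,"z":0,"wx":0,"wy":0,"wz":0},{"x":0.064,"y":0.001,"z":0,"wx":0,"wy":0,"wz":0}]'
python3 -m pendant '[{"x":0,"y":0,"z":0,"wx":0,"wy":0,"wz":0},{"x":0,"y":0,"z":0,"wx":0,"wy":0,"wz":0},{"x":0,"y":0,"z":0,"wx":0,"wy":0,"wz":0},{"x":0,"y":0,"z":0,"wx":0,"wy":0,"wz":0},{"x":-0.02,"y":0,"z":0,"wx":0,"wy":0,"wz":0},{"x":-0.05,"y":0,"z":0,"wx":0,"wy":0,"wz":0},{"x":-0.1,"y":0,"z":0,"wx":0,"wy":0,"wz":0},{"x":-0.14,"y":0,"z":0,"wx":0,"wy":0,"wz":0}]' 0 60
python3 - <<'E'
from case import *
case(cam('top'))
seq(T(.425,-.3472,-54.6,.22))
E
```

```text
time_s: 35.22
ee_pos: [0.5286, 0.0143, 0.0967]
orientation: [[0.001, -0.166, -0.986], [0.001, -0.986, 0.166], [-1.0, -0.001, -0.001]]
force: [0.4, 0.2, -0.3]
opening: 0.0259
time_s: 36.22
ee_pos: [0.5282, 0.0149, 0.2378]
orientation: [[0.001, -0.165, -0.986], [0.001, -0.986, 0.165], [-1.0, -0.001, -0.001]]
force: [0.1, -0.5, -1.9]
opening: 0.0088
case ((445.5903015136719, -377.96630859375), (105.22927856445312, 152.74798583984375), 35.70582580566406)
xyz [0.0222 0.3749 0.0448] w [-0.7838 -0.0093 -0.0019] rows>= 6.1
```

```bash

python3 -m pendant '[{"x":0,"y":0.375,"z":0.045,"wx":-0.784,"wy":-0.009,"wz":0},{"x":0,"y":0.375,"z":0.045,"wx":-0.784,"wy":-0.009,"wz":0},{"x":0,"y":0.375,"z":0.045,"wx":-0.784,"wy":-0.009,"wz":0},{"x":0,"y":0.375,"z":0.045,"wx":-0.784,"wy":-0.009,"wz":0},{"x":0,"y":0.375,"z":0.045,"wx":-0.784,"wy":-0.009,"wz":0},{"x":0,"y":0.375,"z":0.045,"wx":-0.784,"wy":-0.009,"wz":0},{"x":0,"y":0.375,"z":0.045,"wx":-0.784,"wy":-0.009,"wz":0},{"x":0,"y":0.375,"z":0.045,"wx":-0.784,"wy":-0.009,"wz":0}]'
python3 -m pendant '[{"x":0.04,"y":0,"z":0,"wx":0,"wy":0,"wz":0},{"x":0.04,"y":0,"z":0,"wx":0,"wy":0,"wz":0},{"x":0.04,"y":0,"z":0,"wx":0,"wy":0,"wz":0}]'
python3 - <<'E'
from case import *
d=cam('wrist','w8.png')
P=cloud(d);hsv=cv2.cvtColor(d['img'],cv2.COLOR_RGB2HSV)
c=np.array([.4482,-.3798]);a=np.radians(35.4);xx=np.array([np.cos(a),np.sin(a)]);yy=np.array([-xx[1],xx[0]])
q=P[(hsv[...,1]<60)&(P[...,2]>.033)&(P[...,2]<.045)]
X=(q[:,:2]-c)@xx*1000;Y=(q[:,:2]-c)@yy*1000;k=(abs(X)<45)&(abs(Y)<70)
print(np.percentile(X[k],[1,99]),np.histogram(Y[k],np.arange(-66,68,3))[0])
seq(T(.425,-.3472,-54.6,.10))
E
```

```text
time_s: 37.28
ee_pos: [0.4195, -0.3512, 0.2348]
orientation: [[-0.009, 0.574, -0.819], [-0.0, -0.819, -0.574], [-1.0, -0.005, 0.008]]
force: [0.6, 1.2, -1.1]
opening: 0.0089
time_s: 37.65
ee_pos: [0.4223, -0.3474, 0.1971]
orientation: [[-0.007, 0.58, -0.814], [-0.001, -0.814, -0.58], [-1.0, -0.003, 0.006]]
force: [0.7, -0.5, -0.9]
opening: 0.0093
[-30.74774011  32.47726492] [  0   0   1   7   2   0   0   9   9  12 331   0  30 200  94   0 124 320
  22   0   0   0   0   0   0   1 191 180   0  57 271  84   0   0   0   0
   0   0   0 137 263   3   0   0]
xyz [ 0.0977  0.001  -0.003 ] w [0.0008 0.0063 0.0015] rows>= 1.6
```

View pics/w8.png

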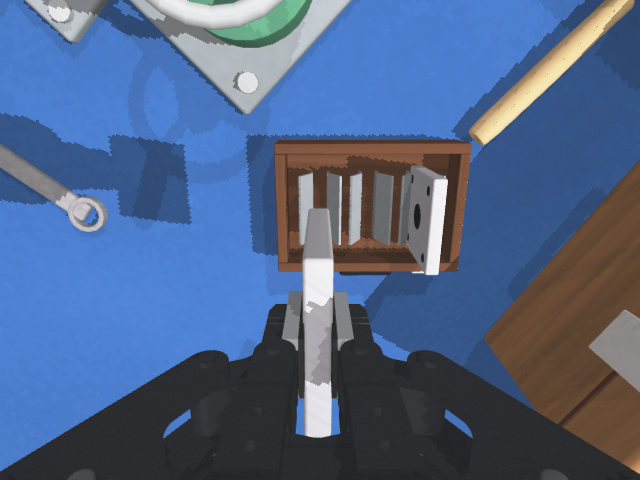

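```bash

python3 -m pendant '[{"x":0.04,"y":0.001,"z":-0.003,"wx":0,"wy":0.006,"wz":0},{"x":0.08,"y":0.001,"z":-0.003,"wx":0,"wy":0.006,"wz":0},{"x":0.1,"y":0.001,"z":-0.003,"wx":0,"wy":0.006,"wz":0},{"x":0.1,"y":0.001,"z":-0.003,"wx":0,"wy":0.006,"wz":0},{"x":0.1,"y":0.001,"z":-0.003,"wx":0,"wy":0.006,"wz":0}]'
python3 - <<'E'
from p import *
seq(T(.425,-.3472,-54.6,.049))
E
```

```text
time_s: 38.33
ee_pos: [0.4251, -0.3481, 0.0983]
orientation: [[-0.0, 0.579, -0.815], [-0.0, -0.815, -0.579], [-1.0, -0.0, 0.0]]
force: [-1.1, -0.7, -2.2]
opening: 0.009
xyz [ 0.0493 -0.0008 -0.0005] w [-0.0002  0.0002  0.0002] rows>= 0.8
```

```bash

python3 -m pendant '[{"x":0.012,"y":-0.001,"z":0,"wx":0,"wy":0,"wz":0},{"x":0.024,"y":-0.001,"z":0,"wx":0,"wy":0,"wz":0},{"x":0.036,"y":-0.001,"z":0,"wx":0,"wy":0,"wz":0},{"x":0.044,"y":-0.001,"z":0,"wx":0,"wy":0,"wz":0},{"x":0.048,"y":-0.001,"z":0,"wx":0,"wy":0,"wz":0},{"x":0.05,"y":-0.001,"z":0,"wx":0,"wy":0,"wz":0},{"x":0.051,"y":-0.001,"z":0,"wx":0,"wy":0,"wz":0}]'
```

```text
time_s: 39.2
ee_pos: [0.4235, -0.3474, 0.0493]
orientation: [[-0.003, 0.578, -0.816], [0.0, -0.816, -0.578], [-1.0, -0.002, 0.002]]
force: [-9.0, 4.4, 29.9]
opening: 0.0091
```

Bottomed. Release, rise and move clear, then check.

```bash

python3 -m pendant '[{"x":-0.003,"y":0,"z":0,"wx":0,"wy":0,"wz":0},{"x":-0.003,"y":0,"z":0,"wx":0,"wy":0,"wz":0},{"x":-0.003,"y":0,"z":0,"wx":0,"wy":0,"wz":0},{"x":-0.02,"y":0,"z":0,"wx":0,"wy":0,"wz":0},{"x":-0.06,"y":0,"z":0,"wx":0,"wy":0,"wz":0},{"x":-0.12,"y":0,"z":0,"wx":0,"wy":0,"wz":0},{"x":-0.17,"y":0,"z":0,"wx":0,"wy":0,"wz":0},{"x":-0.2,"y":0,"z":0,"wx":0,"wy":0,"wz":0}]' 0.026
python3 -m pendant '[{"x":0,"y":0.1,"z":0.2,"wx":0,"wy":0,"wz":0},{"x":0,"y":0.1,"z":0.2,"wx":0,"wy":0,"wz":0},{"x":0,"y":0.1,"z":0.2,"wx":0,"wy":0,"wz":0},{"x":0,"y":0.1,"z":0.2,"wx":0,"wy":0,"wz":0},{"x":0,"y":0.1,"z":0.2,"wx":0,"wy":0,"wz":0},{"x":0,"y":0.1,"z":0.2,"wx":0,"wy":0,"wz":0}]'
python3 - <<'E'
from h import *
d=cam('top');cv2.imwrite('pics/t9.png',cv2.resize(d['img'][140:320,250:510,::-1],None,fx=3,fy=3,interpolation=cv2.INTER_CUBIC))
P=cloud(d);i=d['img'].min(2)
for n,z,lo,hi,b in(('rackfar',.126,.11,.14,(.56,.75,-.1,.1)),('rackA near',.126,.11,.14,(.45,.56,-.1,.1)),('case',.078,.06,.1,(.36,.56,-.52,-.28))):
    m=((P[...,2]>lo)&(P[...,2]<hi)&(i>170)&(P[...,0]>b[0])&(P[...,0]<b[1])&(P[...,1]>b[2])&(P[...,1]<b[3])).astype(np.uint8)
    k,l,s,c=cv2.connectedComponentsWithStats(m)
    for j in range(1,k):
        if s[j,4]>20:
            v,u=np.nonzero(l==j);w=np.array([plane(d,a,e,z) for a,e in zip(u,v)]);print(n,s[j,4],w.mean(0).round(4),'z',np.median(P[l==j][:,2]).round(4),cv2.minAreaRect((w[:,:2]*1000).astype(np.float32))[1:])
E
```

```text
time_s: 40.2
ee_pos: [0.4246, -0.3472, 0.2496]
orientation: [[0.001, 0.579, -0.815], [-0.001, -0.815, -0.579], [-1.0, 0.002, 0.0]]
force: [-0.9, 0.4, 0.2]
opening: 0.026
time_s: 40.95
ee_pos: [0.3195, -0.5432, 0.2457]
orientation: [[-0.002, 0.58, -0.815], [0.003, -0.815, -0.58], [-1.0, -0.003, -0.0]]
force: [1.1, -0.0, 0.6]
opening: 0.026
rackfar 116 [0.6598 0.0311 0.126 ] z 0.1269 ((10.605295181274414, 68.50447082519531), 80.9767074584961)
rackfar 107 [ 0.6501 -0.0478  0.126 ] z 0.1269 ((10.127582550048828, 67.09724426269531), 81.2094955444336)
case 98 [ 0.4693 -0.414   0.078 ] z 0.0791 ((68.40608215332031, 8.582715034484863), 35.75117111206055)
case 99 [ 0.4221 -0.3483  0.078 ] z 0.0787 ((68.9090576171875, 8.552277565002441), 35.7581672668457)
```

View pics/t9.png

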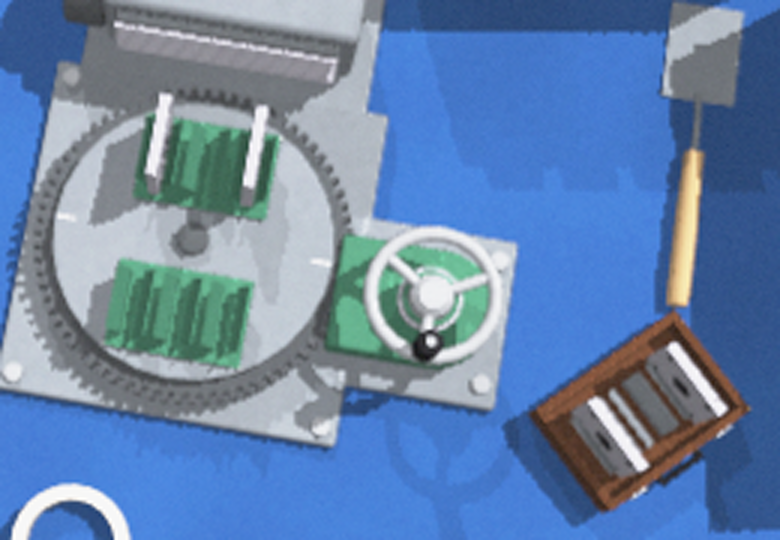

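```bash
python3 -c "
from cell import r
s=r.observe();print(s['time_s'],s['force'],s['qd'].round(2));print(r.job_done())"
```

```text
41.0 [0.20412896 0.185644   1.05393512] [-0.53 -0.39 -0.33  0.3   0.3  -0.09  0.01]
the job is handed in; nothing more can be done
None
```

The job is done and handed in at 41 s of simulated time. I moved the two wet plates into the outer slots of the empty rack and turned the handwheel three turns clockwise. I then moved the two dry plates into the outer slots of the case. Only two plates of each kind were present at this start.

Last checks, from the top camera:
- **Wet plates:** their top edges read 127 mm, against 126 mm for fully down. They sit 5 and 8 mm from mid-slot and line up with the slots.
- **Dry plates:** their top edges read 79 mm in the case, against 78 mm for fully down. They sit close to mid-slot, about 0.4° off the slot direction, and the case looked undisturbed.
- **Handwheel:** the gripper brought the handle back to within about 1 mm of where it took hold, and the final picture shows the racks swapped. I inferred the wheel angle from the handle position; I had no direct reading of it.
- **Gripper:** it was clear of everything, with no meaningful contact force.

No check failed or disagreed. I did not measure the tilt of the case separately.

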